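Push a denture block out of its flask with the crank ejector and pack the case

TASK

Swing the ejector's arm clear, stand the filled brass flask squarely on the pedestal, swing the arm fully home over it and crank down until the flask suddenly lets go of the plaster block and drops round the pedestal; stop cranking then, before the yoke's crossbar comes down on the denture. Crank back up, swing the arm well clear again and leave it there, then lift the freed block and every cast of the case upright into the blue case pan, and set the empty flask flat on the bench outside the pan. Leave the impression tray, mixing bowl and articulator alone.

Things in the scene. Friction and masses are not known exactly. Their poses are not given: they have to be found in the camera images.
- ejector: flask ejector, fixed to the bench: dark green base plate 235 x 116 mm, 14 mm thick, whose front edge lies 65 mm towards -x of the origin; on it an aluminium pedestal 36 x 44 mm (x, y) and a steel column 120 mm behind the pedestal (towards its +x). Origin: bench height, under the centre of the pedestal; z up. Fixed, but its place and yaw vary.
- pedestal_top (a point): centre of the pedestal's flat top, 58 mm above the bench, 44 mm above the base plate; axes as the ejector's. The flask with its block stands here, long side along y; the block (44 x 56 mm) overhangs the pedestal a little all round. The pedestal passes up through the empty flask with at least 4 mm play on each side.
- swing_arm (a joint): swing of the green arm about the upright column, rad: 0 = home over the pedestal against its stop (arm pointing to the ejector's -x), growing as it swings away to the ejector's +y (clockwise from above), 1.6 at most. Stiff: it stays where it is left and takes about 11 N at its post. It carries crank and yoke with it; well clear is more than 1.1. Its underside is 178 mm above the bench, the yoke hangs below.
- column_axis (a point): a point on the axis of the column, about which the arm swings, 192 mm above the bench
- swing_post (a point): grip point on the black upright post at the free end of the arm, by which the arm is swung: post 18 mm in diameter, rising from 205 to 300 mm above the bench; this point is 285 mm above the bench and 228 mm from the column's axis. The crank passes it with 58 mm between the centres of post and knob at the nearest.
- crank (a joint): turn of the crank on top of the arm's head, rad, growing clockwise from above, which lowers the yoke by 18 mm a turn (2.865 mm a rad); 0 = yoke fully up, 26 at most. It turns back freely. Under 1 N at the knob when idle, about 7 N while the flask is being pushed off the block.
- crank_axis (a point): a point on the upright axis of the crank, level with its knob (286 mm above the bench), 120 mm from the column's axis; above the pedestal when the arm is home
- crank_grip (a point): grip point in the middle of the crank's red knob: an upright, freely spinning knob 21 mm in diameter from 265 to 309 mm above the bench, 50 mm from the crank's axis; this point is 286 mm above the bench
- yoke_feet (a point): midway between the undersides of the two feet of the dark steel yoke that hangs under the arm's head; 114 mm above the bench when fully up. The feet are 34 x 6 mm and stand 73 mm apart (centre to centre, along the ejector's y when the arm is home); the crossbar is 50 mm above their undersides. The feet press on the flask's two end walls and straddle the block, so the arm cannot swing while they are lower than the denture's top (95 mm above the bench).
- flask: brass flask ring, open above and below, 58 x 80 mm outside (x, y), 34 mm high, opening 48 x 60 mm with a low brass bar across each end wall, 0.35 kg; origin at the centre of its underside, z up. The plaster block sits tight in it, the two undersides flush, and is carried with it. Held by the block, it takes roughly 120 N to push it down over some 25 mm, then lets go at once and drops round the pedestal to the base plate. Take it across its 58 mm.
- block: cream plaster block 44 x 56 x 30 mm (x, y, z) with a pink denture with ivory teeth on top (37 mm high in all); origin at the centre of its underside, z up. Take it by the plaster across its 44 mm, when it is free.
- case_pan: open blue plastic case pan 165 x 240 mm (x, y), 45 mm high, walls and floor 4 mm; origin at the centre of its underside, z up. Fixed, but its place and yaw vary.
- cast_white: plaster cast of a jaw, white, 50 x 60 mm (x, y), 36 mm high with its teeth, its flat sides 22 mm high; origin at the centre of its flat underside, z up. Take it across its 50 mm. May be absent.
- cast_yellow: plaster cast of a jaw, yellowish, 49 x 62 mm (x, y), 36 mm high with its teeth, sides 23 mm high; origin and grasp as for the white cast. May be absent.
- cast_grey: plaster cast of a jaw, greyish, 49 x 60 mm (x, y), 36 mm high with its teeth, sides 23 mm high; origin and grasp as for the white cast. May be absent.
- impression_tray: perforated steel impression tray with a flat handle, 83 x 76 mm, 12 mm high, lying in front of the ejector; leave alone
- mixing_bowl: dark grey rubber mixing bowl, 104 mm across, 60 mm high, behind the pan; leave alone
- articulator: metal hinge articulator with two plaster casts, 83 x 96 mm, 93 mm high, behind the pan; leave alone
Things that resemble listed ones, but are neither listed nor needed, are in the scene too. Leave any pink or red look-alike of the cast_yellow alone.

How it is judged:
On the way, in this order (a step that is already met when the one before it is completed fails the run):
1. the filled flask stands upright on the pedestal, let go, with the arm out of the way (horizontal distance between block and pedestal_top below 0.015 m and height (world z) of block between 0.054 and 0.064 m and angle between block's own z axis and vertical below 0.1 rad and height (world z) of flask above 0.05 m and value of joint swing_arm above 0.3 rad and contact force between the fingers and flask below 0.1 N), for 0.2 s.
2. the arm is swung fully home over the flask (horizontal distance between block and pedestal_top below 0.015 m and height (world z) of block between 0.054 and 0.064 m and angle between block's own z axis and vertical below 0.1 rad and height (world z) of flask above 0.05 m and value of joint swing_arm below 0.035 rad), for 0.2 s.
3. the crank has pushed the flask off: it lies round the foot of the pedestal, the block still stands on top (horizontal distance between block and pedestal_top below 0.015 m and height (world z) of block between 0.054 and 0.064 m and angle between block's own z axis and vertical below 0.1 rad and height (world z) of flask below 0.02 m and horizontal distance between flask and pedestal_top below 0.02 m and value of joint swing_arm below 0.06 rad and value of joint crank above 10 rad), for 0.2 s.
4. the arm is swung well clear again, the block still standing on the pedestal (horizontal distance between block and pedestal_top below 0.015 m and height (world z) of block between 0.054 and 0.064 m and angle between block's own z axis and vertical below 0.1 rad and value of joint swing_arm above 1.1 rad), for 0.2 s.
At the end, for the whole second after the job is handed in: Block and all casts present stand upright (0.15 rad) on the pan's floor, origins within 66 mm (short way) and 100 mm (long way) of its centre; the empty flask lies flat on the bench outside the pan; the arm is more than 1.1 rad clear; all at rest (x of block in the frame of case_pan between -0.066 and 0.066 m and y of block in the frame of case_pan between -0.1 and 0.1 m and z of each of block, cast_white, cast_yellow, cast_grey in the frame of case_pan below 0.012 m and angle between each of block, cast_white, cast_yellow, cast_grey's own z axis and vertical below 0.15 rad and x of cast_white in the frame of case_pan between -0.066 and 0.066 m and y of cast_white in the frame of case_pan between -0.1 and 0.1 m and x of cast_yellow in the frame of case_pan between -0.066 and 0.066 m and y of cast_yellow in the frame of case_pan between -0.1 and 0.1 m and x of cast_grey in the frame of case_pan between -0.066 and 0.066 m and y of cast_grey in the frame of case_pan between -0.1 and 0.1 m and height (world z) of flask below 0.008 m and angle between flask's own z axis and vertical below 0.1 rad and not (x of flask in the frame of case_pan between -0.085 and 0.085 m and y of flask in the frame of case_pan between -0.125 and 0.125 m) and value of joint swing_arm above 1.1 rad and linear speed of each of block, flask, cast_white, cast_yellow, cast_grey below 0.02 m/s); the robot touches nothing.
It fails at once if the yoke comes down on the denture or the block (contact force between yoke and block above 4 N).
It fails at once if the freed denture block is knocked over (angle between block's own z axis and vertical above 0.7 rad).
It fails at once if the impression tray, bowl or articulator is disturbed by more than 30 mm (distance of any of impression_tray, mixing_bowl, articulator from where it was at the start of the episode above 0.03 m).
Of cast_white, cast_yellow, cast_grey only 1 to 3 are there at a start; the rules pass over those that are not, and their reading is None.
At some moment in a run one of cast_white, cast_yellow, cast_grey may be knocked a few centimetres aside while the robot is not near it.
It also fails if it takes over 210 s, if anything falls off the work surface, if the arm or the gripper's body presses on something with over 40 N, if the wrist force passes 120 N, or if a joint passes its speed limit or range.

ROBOT

A 6-joint arm with a two-finger parallel gripper is mounted at the origin on a cart in front of the work surface, level with it; the furniture and walls round the work are solid. World frame = base frame: x ahead of the robot, y to its left, z up, the work surface at z = 0. Lengths are in m, angles in rad, forces in N, time in s.
With the tool pointing down it reaches from about 0.275 to 0.85 m from the base axis. Payload 5.2 kg.
Tool frame: the origin (TCP) lies at the very end of the fingers, on their centre line; the grasp point (between the pads) lies 19 mm behind it (r.grip_point_offset is the distance from the TCP to the grasp point, in m); z points along the fingers, y is the line along which they close (so a half turn about z gives the same grasp; the last joint's range is limited). The gripper opens to 85 mm and grips with 20 to 120 N. Pads are 22 mm wide; open, the fingers measure 114 mm over their backs; the gripper's body (76 mm by 85 mm) begins 54 mm behind the grasp point. The pads swing forward as they close: fully open they stand 13 mm farther back than shut.
Start: joints at [-1.4, 0.259, 1.535, -0, 1.348, -0.203], TCP at [0.201, -0.512, 0.201] pointing down, gripper open.
Joint ranges: [-3.14, 3.14], [-0.91, 2.08], [0.19, 2.58], [-1.22, 4.36], [0.22, 2.71], [-3.12, 3.12]. Speed limits (rad/s): [2.57, 2.57, 3.14, 3.14, 3.14, 3.14].

INTERFACE

Orientations are given as a rotation vector (axis times angle).
In Python, from rig import status, grab_frame, calibration, sign_off, r gives the robot as it stands.
- The arm moves only by the shell command python3 -m handwheel 'ROWS'. ROWS is JSON, a list of rows, each an object with "hand": the finger opening in m, from 0 to 0.0854; "offset": the shift along the tool's x, y, z in m, a list of three; "turn": the turn about the tool's z in rad. A call has 1 to 10 rows; each row shifts and turns the commanded pose from where the row before left it, along the tool's axes as they then stand; what a row does not reach is not made up. A row lasts 1/8 s, in which the tool goes at most 62.5 mm and 10.7 degrees, less where a joint would pass 70% of its speed; a pose out of reach is approached as far as the arm can. A call is refused whole if a number of a shift passes 0.0625 or a number of a turn 0.188, either way. A call with a gripper value outside its range is refused whole. The fingers move at their own pace and stop on an object; the grip force is fixed at half the most. Time passes only in rows, so rows that do not move let the fingers close. It gives the time, the measured TCP pose, the force, the opening and the grip force at its end, in the units of the state.
- status.get_obs(): the state, without advancing time (a new reading comes with each control period).
- grab_frame(name): name is "side" or "top" or "wrist"; returns the picture (384x512x3 uint8, blue, green, red); there is no depth.
- calibration(name): a dict with "camera_matrix" (3x3 intrinsics, pixels), "eye" and "orientation" of the camera in the world. Camera axes: x right, y up, looking along -z (the intrinsics and any distortion apply to the point x, -y, -z); pixel columns grow to the right and rows downward; lengths in m; the calibration is good to about 2 mm. The wrist camera is an equidistant fisheye: a pixel r from the principal point sees the ray r / f radians off the axis. A picture is of the moment at which its call begins: read the wrist's pose just before it. calibration takes no time and is no camera call; for the wrist camera it gives the pose at the moment of the call.
- sign_off(): hands the job in; it is judged then, once.
The state is a dict: "time_s": time; "qpos": joint angles; "joint_vel": joint speeds; "effort": joint torques, N m; "ee_pos": TCP position; "orientation": TCP orientation; "force": force on the tool from outside, world axes, zero at the start; "ft_torque": the same for the moment, N m; "finger_gap": finger opening in m; "grasp_force": force on a finger pad.
Only numpy, scipy, OpenCV 4.12 (cv2) and the standard library are available. Lean on these libraries where they do the work, as an engineer would, in place of code of your own. Each camera call takes 0.05 s, during which the arm holds its last target. There are 200 camera calls.

## Working session

There is one attempt and no reset: what is moved stays moved. The work goes in short steps, Python scripts to look and compute and a shell command to move; the robot and the scene stay as the last step left them, time stands still between calls to the robot, and variables do not carry over. Pictures are saved under pics/ and viewed, at most 14 in all, crops included, and the job is handed in when it is done.

```bash
ls; mkdir -p pics
python3 - <<'E'
from rig import status, grab_frame, calibration, r
import cv2, numpy as np
for n in ("top","side"):
    cv2.imwrite(f"pics/{n}0.png",cv2.resize(grab_frame(n),(800,600),interpolation=cv2.INTER_CUBIC))
    c=calibration(n);print(n,c)
print(status.get_obs(), r.grip_point_offset)
E
```

```text
pics
top {'camera_matrix': array([[376.37910764,   0.        , 249.83118272],
       [  0.        , 376.37910764, 191.56874273],
       [  0.        ,   0.        ,   1.        ]]), 'eye': array([0.33066086, 0.02139211, 1.52625959]), 'orientation': array([ 0.14151619, -0.1090229 , -1.55989758])}
side {'camera_matrix': array([[392.24095569,   0.        , 263.00413107],
       [  0.        , 392.24095569, 189.82803182],
       [  0.        ,   0.        ,   1.        ]]), 'eye': array([-0.14551088,  0.75037637,  0.82499693]), 'orientation': array([ 0.46355937, -1.14867596, -2.12539313])}
{'time_s': 0.1, 'qpos': array([-1.39977282e+00,  2.59271465e-01,  1.53597571e+00,  1.21238579e-06,
        1.34800978e+00, -2.02794795e-01]), 'joint_vel': array([ 5.48929837e-04, -2.38641764e-03, -2.33924714e-03,  6.70085964e-04,
        5.88910978e-04,  7.28754841e-05]), 'effort': array([ 2.84656264e-03, -4.46968997e+01, -2.91247237e+01, -1.18330236e-04,
        6.36203913e-03, -1.85902485e-05]), 'ee_pos': array([ 0.20077833, -0.51147668,  0.20005632]), 'orientation': array([-3.08524139e+00, -5.83469815e-01, -4.33616256e-05]), 'force': array([ 0.73086865, -0.69880486, -1.08989007]), 'ft_torque': array([0.07407723, 0.0088062 , 0.034438  ]), 'grasp_force': 0.0, 'finger_gap': 0.08518735634156646} 0.0187
```

View pics/top0.png

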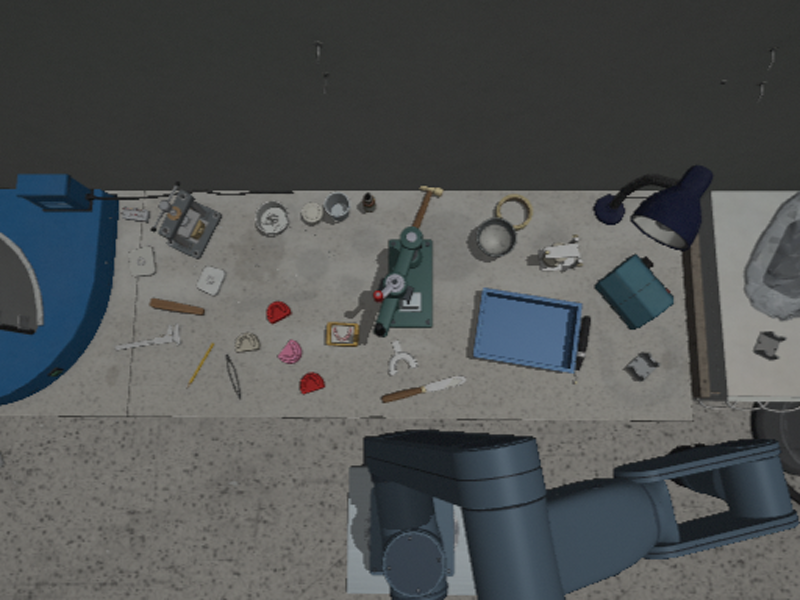

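View pics/side0.png

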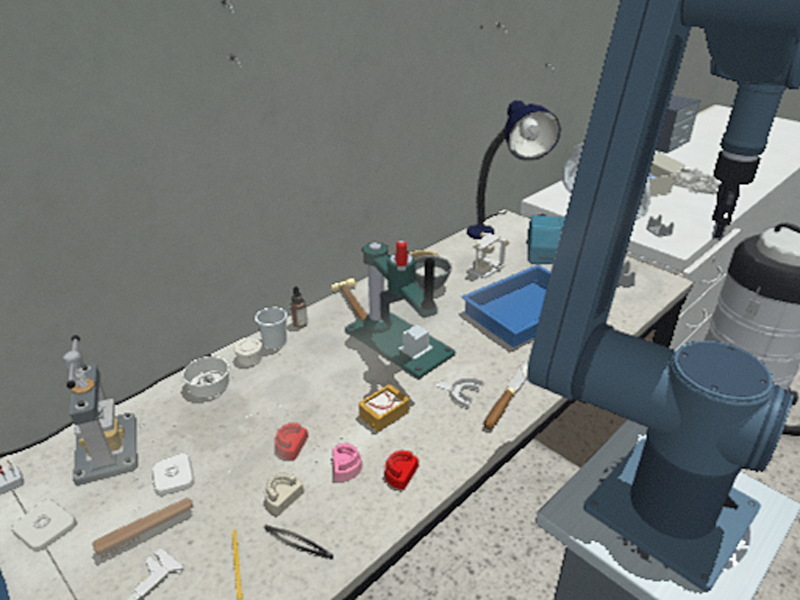

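```bash
cat > h.py <<'E'
from rig import status, grab_frame, calibration, r
import cv2, numpy as np
from scipy.spatial.transform import Rotation as R
def proj(n,P,c=None):
    c=c or calibration(n);K=c['camera_matrix'];p=R.from_rotvec(c['orientation']).inv().apply(np.atleast_2d(P)-c['eye'])*[1,-1,-1]
    return p[:,:2]/p[:,2:]*K[0,0]+K[:2,2]
def ray(n,uv,c=None):
    c=c or calibration(n);K=c['camera_matrix'];d=(np.atleast_2d(uv)-K[:2,2])/K[0,0]
    if n=='wrist':
        t=np.linalg.norm(d,axis=1,keepdims=True);d=np.hstack([d/np.maximum(t,1e-9)*np.sin(t),np.cos(t)])
    else: d=np.hstack([d,np.ones((len(d),1))])
    return R.from_rotvec(c['orientation']).apply(d*[1,-1,-1]),c['eye']
def at(n,uv,z,c=None):
    d,e=ray(n,uv,c);return e+d*((z-e[2])/d[:,2])[:,None]
def crop(im,x,y,w,h,s): return cv2.resize(im[y:y+h,x:x+w],None,fx=s,fy=s,interpolation=cv2.INTER_CUBIC)
def st():
    o=status.get_obs();x=R.from_rotvec(o['orientation']).as_matrix()
    print('t',round(o['time_s'],2),'tcp',o['ee_pos'].round(4),'toolx',x[:,0].round(3),'tooly',x[:,1].round(3),'z',x[:,2].round(3),'F',o['force'].round(1),'gap',round(o['finger_gap'],4),'gf',round(o['grasp_force'],1),'q',o['qpos'].round(2))
E
python3 - <<'E'
from h import *
t=grab_frame("top");cv2.imwrite("pics/t0.png",t);s=grab_frame("side");cv2.imwrite("pics/s0.png",s)
a=crop(t,130,180,160,80,5);b=crop(t,225,135,160,112,5)
cv2.imwrite("pics/c1.png",crop(t,130,135,160,120,5));cv2.imwrite("pics/c2.png",crop(s,150,140,200,150,4))
E
```

```text
(no output)
```

View pics/c1.png

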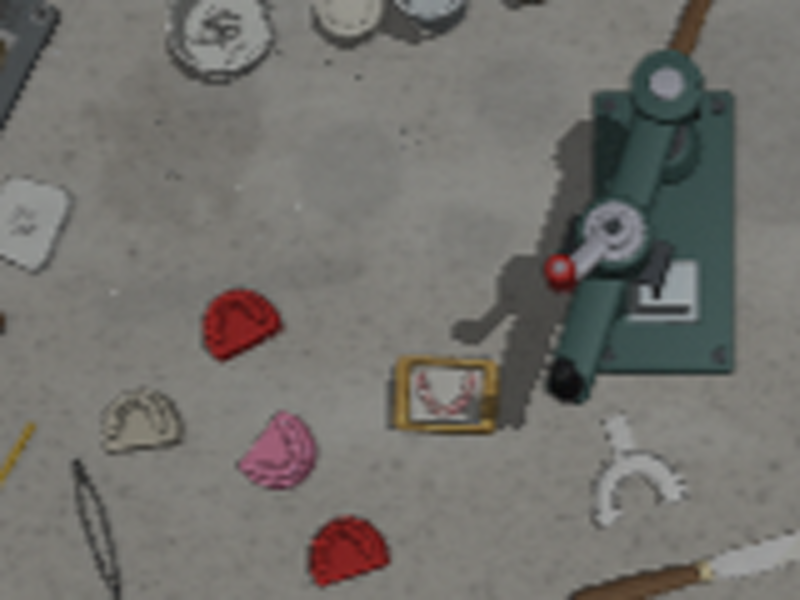

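View pics/c2.png

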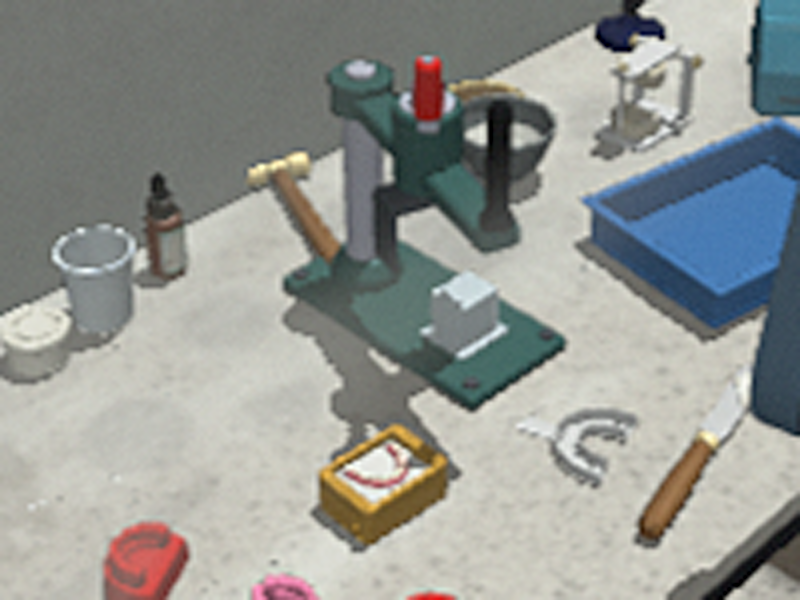

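Run:
```python
from h import *
T=lambda x,y,z:at('top',np.array([[x/5+130-.4,y/5+135-.4]]),z)[0].round(4)
print('plate',T(593,92,.014),T(734,92,.014),T(734,372,.014),T(600,372,.014))
print('ped',T(640,322,.058),T(697,320,.058),T(697,262,.058))
print('coltop',T(665,82,.206),'crankhub',T(613,228,.27),'knob',T(561,270,.309),'post',T(566,377,.300))
for p in [(397,357),(497,357),(496,432),(393,430)]: print('flask',T(*p,.034))
for p in [(105,452),(182,440),(100,420),(140,388),(184,415),(143,422)]: print('cast',T(*p,.022))
P=lambda x,y,z:at('top',np.array([[x*.64-.3,y*.64-.3]]),z)[0].round(4)
for p in [(482,290),(582,303),(577,373),(474,358)]: print('pan',P(*p,.045))
S=lambda x,y,z:at('side',np.array([[x/4+150-.4,y/4+140-.4]]),z)[0].round(4)
print('side flask',[S(*p,.034) for p in[(398,425),(447,459),(365,512),(320,476)]])
print('side ped',S(465,283,.058),'plate',S(563,345,.014),S(472,402,.014), 'post',S(499,104,.3),'knob',S(428,60,.309))
c=calibration('wrist');print(c);st()
```

```text
plate [0.7358 0.062  0.014 ] [ 0.7362 -0.0545  0.014 ] [ 0.5035 -0.054   0.014 ] [0.5028 0.0542 0.014 ]
ped [0.5376 0.0221 0.058 ] [ 0.5394 -0.0228  0.058 ] [ 0.5858 -0.0228  0.058 ]
coltop [0.692  0.0049 0.206 ] crankhub [0.5721 0.0407 0.27  ] knob [0.5364 0.074  0.309 ] post [0.4668 0.0702 0.3   ]
flask [0.5115 0.2163 0.034 ]
flask [0.512  0.1362 0.034 ]
flask [0.4521 0.1359 0.034 ]
flask [0.4531 0.218  0.034 ]
cast [0.4347 0.4508 0.022 ]
cast [0.4448 0.3891 0.022 ]
cast [0.4604 0.4561 0.022 ]
cast [0.4865 0.425  0.022 ]
cast [0.4649 0.3884 0.022 ]
cast [0.4591 0.4213 0.022 ]
pan [ 0.5958 -0.1792  0.045 ]
pan [ 0.5636 -0.4312  0.045 ]
pan [ 0.3874 -0.4113  0.045 ]
pan [ 0.4227 -0.1565  0.045 ]
side flask [array([0.5086, 0.1385, 0.034 ]), array([0.4562, 0.139 , 0.034 ]), array([0.459 , 0.2183, 0.034 ]), array([0.5088, 0.2165, 0.034 ])]
side ped [ 0.5759 -0.003   0.058 ] plate [ 0.4998 -0.0414  0.014 ] [0.5034 0.0632 0.014 ] post [0.4733 0.073  0.3   ] knob [0.5393 0.0747 0.309 ]
{'camera_matrix': array([[297.31863964,   0.        , 256.04022782],
       [  0.        , 297.31863964, 194.60280288],
       [  0.        ,   0.        ,   1.        ]]), 'eye': array([ 0.27822814, -0.48126829,  0.37398972]), 'orientation': array([-0.28810462,  0.19925524, -1.18455896])}
t 0.2 tcp [ 0.2008 -0.5117  0.2003] toolx [0.931 0.365 0.   ] tooly [ 0.365 -0.931 -0.001] z [-0.     0.001 -1.   ] F [ 0.9 -0.5  0.3] gap 0.0854 gf 0.0 q [-1.4   0.26  1.54 -0.    1.35 -0.2 ]
```

```bash
python3 -m handwheel '[{"hand":0.085,"offset":[0,0,-0.05],"turn":0.18},{"hand":0.085,"offset":[0,0,-0.05],"turn":0.18},{"hand":0.085,"offset":[0,0,-0.04],"turn":0.014},{"hand":0.085,"offset":[0.024,-0.053,0],"turn":0},{"hand":0.085,"offset":[0.024,-0.053,0],"turn":0},{"hand":0.085,"offset":[0.024,-0.053,0],"turn":0},{"hand":0.085,"offset":[0.024,-0.053,0],"turn":0},{"hand":0.085,"offset":[0.024,-0.053,0],"turn":0},{"hand":0.085,"offset":[0.024,-0.053,0],"turn":0},{"hand":0.085,"offset":[0.024,-0.053,0],"turn":0}]'; python3 -m handwheel '[{"hand":0.085,"offset":[0.024,-0.053,0],"turn":0},{"hand":0.085,"offset":[0.024,-0.053,0],"turn":0},{"hand":0.085,"offset":[0.024,-0.053,0],"turn":0},{"hand":0.085,"offset":[0,0,0],"turn":0},{"hand":0.085,"offset":[0,0,0],"turn":0}]'
python3 - <<'E'
from h import *
st();c=calibration('wrist');im=grab_frame('wrist');cv2.imwrite('pics/w1.png',cv2.resize(im,(800,600)));np.save('w1.npy',c,allow_pickle=True)
print(c)
E
```

```text
time_s: 1.45
ee_pos: [0.3693, -0.1393, 0.3409]
orientation: [3.141, -0.001, 0.001]
force: [0.8, -0.3, -0.2]
finger_gap: 0.0849
grasp_force: 0.0
time_s: 2.08
ee_pos: [0.4407, 0.0178, 0.3406]
orientation: [3.141, 0.002, -0.001]
force: [0.2, -1.7, 0.4]
finger_gap: 0.0847
grasp_force: 0.0
t 2.08 tcp [0.4407 0.0178 0.3406] toolx [ 1.     0.001 -0.001] tooly [ 0.001 -1.     0.001] z [-0.001 -0.001 -1.   ] F [ 0.2 -1.7  0.4] gap 0.0847 gf 0.0 q [-0.21 -0.    1.51 -0.    1.64  1.36]
{'camera_matrix': array([[297.31863964,   0.        , 256.04022782],
       [  0.        , 297.31863964, 194.60280288],
       [  0.        ,   0.        ,   1.        ]]), 'eye': array([0.52397226, 0.01808765, 0.51416774]), 'orientation': array([-0.25980706,  0.26026664, -1.55335828])}
```

View pics/w1.png

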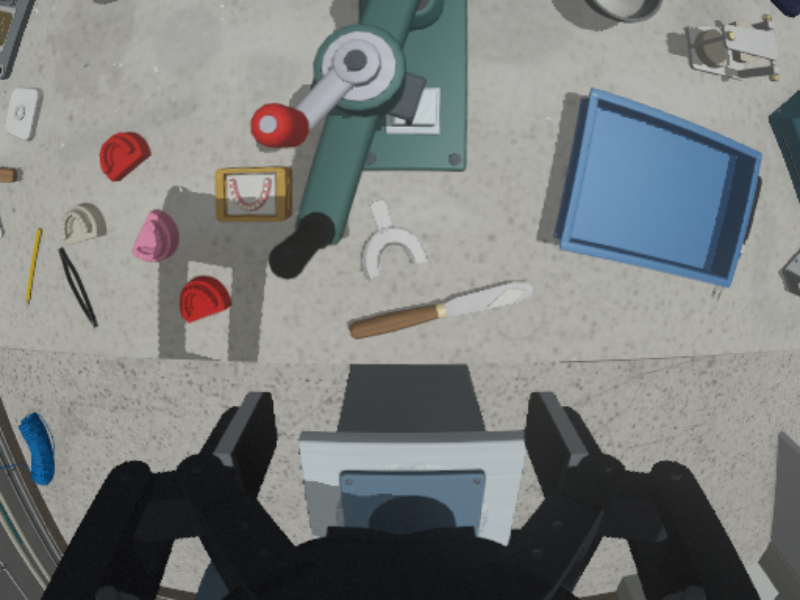

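Run:
```python
from h import *
c=np.load('w1.npy',allow_pickle=True).item()
W=lambda x,y,z:at('wrist',np.array([[x*.64-.2,y*.64-.2]]),z,c)[0].round(4)
print('post',W(289,263,.3),'knobtop',W(268,124,.309),'hub',W(355,60,.27))
print('flask',[W(*p,.034) for p in[(217,169),(291,168),(290,219),(217,220)]])
print('plate',W(466,169,.014),W(466,0,.014),'ped',[W(*p,.058) for p in[(388,132),(439,133),(440,90)]])
print('pan',[W(*p,.045) for p in[(594,92),(760,154),(734,284),(563,246)]])
print('cast',[W(*p,.023) for p in[(64,237),(103,237),(70,210),(85,204),(98,218)]])
```

```text
post [0.4713 0.072  0.3   ] knobtop [0.5377 0.0768 0.309 ] hub [0.5725 0.0416 0.27  ]
flask [array([0.512 , 0.2152, 0.034 ]), array([0.5082, 0.1319, 0.034 ]), array([0.4541, 0.1351, 0.034 ]), array([0.456, 0.219, 0.034])]
plate [ 0.505  -0.0518  0.014 ] [ 0.6942 -0.0511  0.014 ] ped [array([0.5421, 0.0303, 0.058 ]), array([ 0.5415, -0.0188,  0.058 ]), array([ 0.5842, -0.0195,  0.058 ])]
pan [array([ 0.5966, -0.183 ,  0.045 ]), array([ 0.5596, -0.4254,  0.045 ]), array([ 0.3908, -0.4077,  0.045 ]), array([ 0.429, -0.156,  0.045])]
cast [array([0.4467, 0.4552, 0.023 ]), array([0.4426, 0.387 , 0.023 ]), array([0.481, 0.438, 0.023]), array([0.4863, 0.4107, 0.023 ]), array([0.467 , 0.3915, 0.023 ])]
```

```bash
python3 -m handwheel '[{"hand":0.085,"offset":[0.015,-0.027,0],"turn":0},{"hand":0.085,"offset":[0.015,-0.027,0],"turn":0},{"hand":0.085,"offset":[0,0,0],"turn":0},{"hand":0.085,"offset":[0,0,0.037],"turn":0},{"hand":0.085,"offset":[0,0,0.037],"turn":0},{"hand":0.085,"offset":[0,0,0],"turn":0}]'; python3 -m handwheel '[{"hand":0.012,"offset":[0,0,0],"turn":0},{"hand":0.012,"offset":[0,0,0],"turn":0},{"hand":0.012,"offset":[0,0,0],"turn":0},{"hand":0.012,"offset":[0,0,0],"turn":0},{"hand":0.012,"offset":[0,0,0],"turn":0}]';python3 - <<'E'
from h import *
st()
col=np.array([.689,.003]);o=status.get_obs();p=o['ee_pos'][:2];d=p-col;print(np.linalg.norm(d),np.arctan2(d[1],-d[0]))
E
```

```text
time_s: 2.88
ee_pos: [0.4687, 0.0702, 0.2646]
orientation: [3.142, -0.004, -0.01]
force: [0.5, -1.0, -0.4]
finger_gap: 0.085
grasp_force: 0.0
time_s: 3.5
ee_pos: [0.4712, 0.0737, 0.2679]
orientation: [-3.139, -0.001, -0.002]
force: [0.1, 5.7, 5.8]
finger_gap: 0.0126
grasp_force: 6.7
t 3.5 tcp [0.4712 0.0737 0.2679] toolx [1.    0.001 0.002] tooly [ 0.001 -1.    -0.003] z [ 0.002  0.003 -1.   ] F [0.1 5.7 5.8] gap 0.0126 gf 6.7 q [-0.08  0.08  1.58  0.    1.47  1.49]
0.22899324374275537 0.31367066722319475
```

Run:
```python
from h import *
im=grab_frame('wrist');s=grab_frame('side')
cv2.imwrite('pics/w2.png',np.hstack([crop(im,150,100,200,250,2),crop(s,220,90,160,200,2.5)]))
```

```text
(no output)
```

View pics/w2.png

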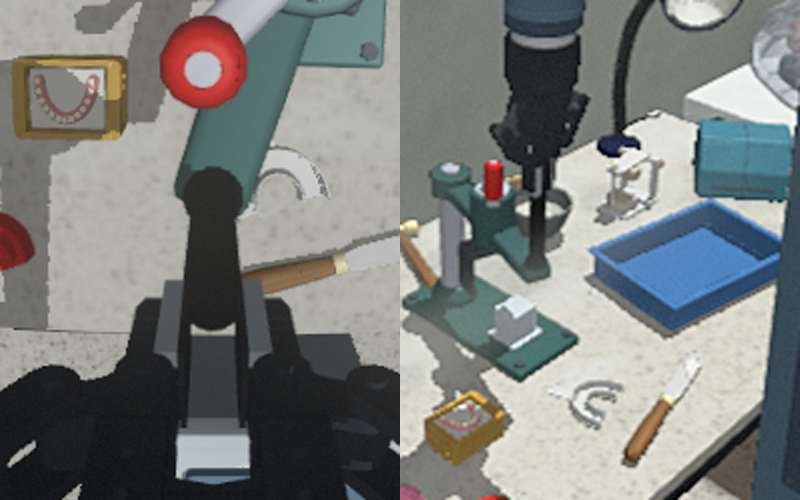

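Run:
```python
from h import *
from scipy.optimize import least_squares
c=calibration('wrist')
for v in (310,318,325): print(v,at('wrist',[[150+210/2-.25,100+v/2-.25]],.3,c))
# where do TCP and grip point image?
o=status.get_obs();Rm=R.from_rotvec(o['orientation']).as_matrix()
for p in (o['ee_pos'],o['ee_pos']-.019*Rm[:,2],o['ee_pos']-.0325*Rm[:,2]):
    f=lambda uv:at('wrist',uv[None],p[2],c)[0][:2]-p[:2]
    uv=least_squares(f,[256,250]).x;print((uv-[150,100])*2)
```

```text
310 [[0.47074318 0.07444807 0.3       ]]
318 [[0.46815632 0.07444919 0.3       ]]
325 [[0.465858   0.07445026 0.3       ]]
[212.69105938 258.17317839]
[212.68300737 285.96161623]
[212.67556037 309.16430577]
```

```bash
python3 -m handwheel '[{"hand":0.0,"offset":[0,0,0],"turn":0},{"hand":0.0,"offset":[0,0,0],"turn":0},{"hand":0.0,"offset":[0,0,0],"turn":0}]'
```

```text
time_s: 3.98
ee_pos: [0.4722, 0.0727, 0.2694]
orientation: [-3.141, -0.001, -0.008]
force: [-1.0, 1.5, 11.8]
finger_gap: 0.0002
grasp_force: 5.8
```

Run:
```python
from h import *
im=grab_frame('wrist');s=grab_frame('side');t=grab_frame('top')
cv2.imwrite('pics/w3.png',np.hstack([crop(im,190,130,130,200,3),crop(s,270,100,80,120,5)]))
st()
```

```text
t 4.12 tcp [0.4722 0.0727 0.2694] toolx [1.    0.001 0.005] tooly [ 0.001 -1.    -0.001] z [ 0.005  0.001 -1.   ] F [-1.8  2.7 12. ] gap 0.0002 gf 5.8 q [-0.08  0.08  1.58  0.    1.47  1.49]
```

View pics/w3.png

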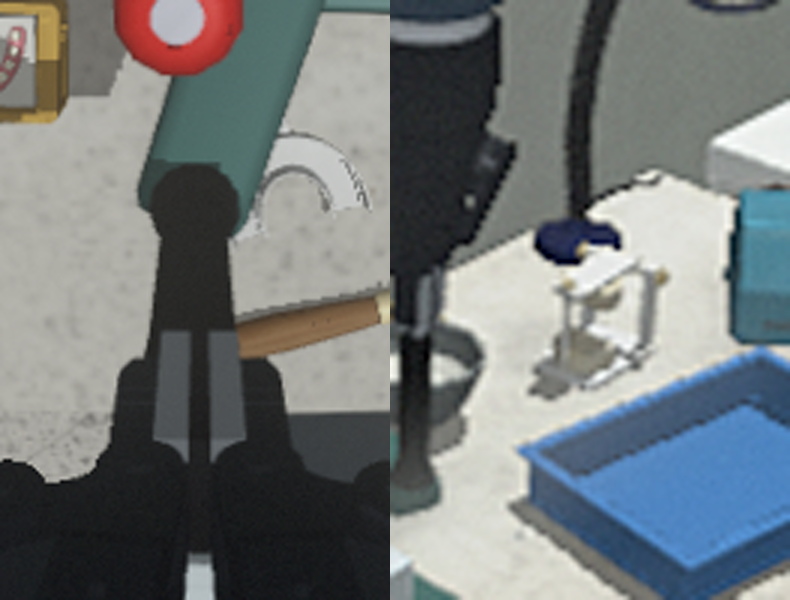

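Run:
```python
from h import *
o=status.get_obs();p=o['ee_pos']
for z in(.205,.269,.285,.3): print(z,(proj('side',[.472,.073,z])-[270,100])*5+[390,0], proj('top',[.472,.073,z]))
cv2.imwrite('pics/w4.png',np.hstack([crop(grab_frame('side'),260,130,60,100,6),crop(grab_frame('top'),190,170,70,100,6)]))
```

```text
0.205 [[409.89367739 475.23836874]] [[243.06696893 211.51154826]]
0.269 [[412.27557522 378.17572745]] [[242.3471841  209.47770812]]
0.285 [[412.89569905 352.90560214]] [[242.15585901 208.93709566]]
0.3 [[413.48646341 328.83187889]] [[241.97204388 208.41770349]]
```

View pics/w4.png

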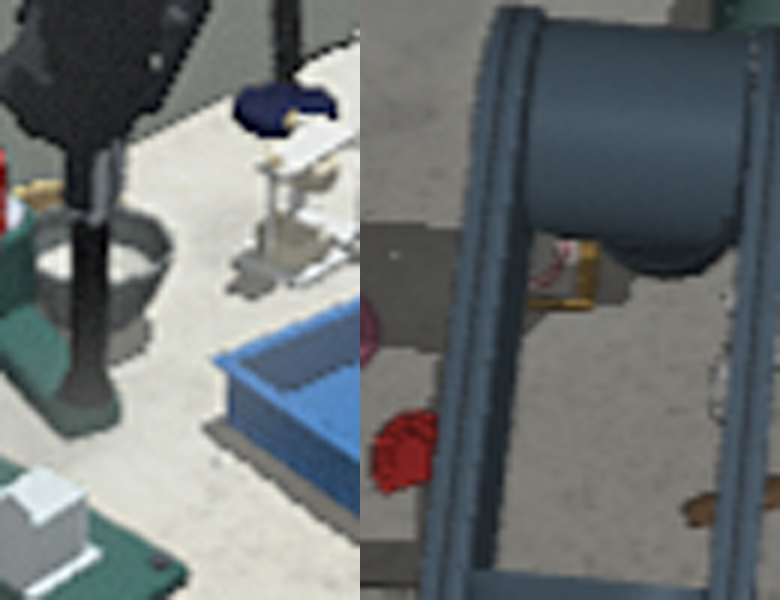

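```bash
python3 -m handwheel '[{"hand":0.0,"offset":[0,0,-0.005],"turn":0},{"hand":0.0,"offset":[0,0,-0.005],"turn":0},{"hand":0.0,"offset":[0,0,0],"turn":0}]';python3 -m handwheel '[{"hand":0.085,"offset":[0,0,-0.01],"turn":0},{"hand":0.085,"offset":[0,0,0],"turn":0},{"hand":0.085,"offset":[0,0,0],"turn":0},{"hand":0.085,"offset":[0,0,0],"turn":0},{"hand":0.085,"offset":[0,0,0],"turn":0},{"hand":0.085,"offset":[0,0,0.02],"turn":0},{"hand":0.085,"offset":[0,0,0.02],"turn":0},{"hand":0.085,"offset":[0,0,0],"turn":0}]';python3 -m handwheel '[{"hand":0.0,"offset":[0,0,0],"turn":0},{"hand":0.0,"offset":[0,0,0],"turn":0},{"hand":0.0,"offset":[0,0,0],"turn":0},{"hand":0.0,"offset":[0,0,0],"turn":0},{"hand":0.0,"offset":[0,0,0],"turn":0},{"hand":0.0,"offset":[0,0,0],"turn":0}]'
```

```text
time_s: 4.6
ee_pos: [0.4712, 0.0719, 0.2771]
orientation: [3.141, -0.0, 0.001]
force: [-0.8, 1.0, 1.2]
finger_gap: 0.0001
grasp_force: 0.0
time_s: 5.6
ee_pos: [0.4698, 0.072, 0.2455]
orientation: [-3.141, 0.0, 0.005]
force: [-0.1, 0.0, 0.3]
finger_gap: 0.0849
grasp_force: 0.0
time_s: 6.35
ee_pos: [0.471, 0.073, 0.2476]
orientation: [-3.14, -0.001, -0.001]
force: [-2.6, 4.4, 4.9]
finger_gap: 0.016
grasp_force: 58.7
```

```bash
python3 -m handwheel '[{"hand":0,"offset":[0.008,-0.0213,0],"turn":0.1},{"hand":0,"offset":[0.008,-0.0213,0],"turn":0.1},{"hand":0,"offset":[0.008,-0.0213,0],"turn":0.1},{"hand":0,"offset":[0.008,-0.0213,0],"turn":0.1},{"hand":0,"offset":[0.008,-0.0213,0],"turn":0.1}]';python3 - <<'E'
from h import *
st()
col=np.array([.690,.005]);o=status.get_obs();p=o['ee_pos'][:2];d=p-col;print(np.linalg.norm(d),np.arctan2(d[1],-d[0]))
E
```

```text
time_s: 6.98
ee_pos: [0.5279, 0.1669, 0.2476]
orientation: [3.039, -0.781, -0.007]
force: [-10.7, -4.8, 11.2]
finger_gap: 0.0162
grasp_force: 60.0
t 6.97 tcp [0.5279 0.1669 0.2476] toolx [ 0.876 -0.482 -0.004] tooly [-0.482 -0.876  0.005] z [-0.005 -0.003 -1.   ] F [-10.7  -4.8  11.2] gap 0.0162 gf 60.0 q [ 0.11  0.24  1.44 -0.    1.46  2.18]
0.22906819815094503 0.7847937076308654
```

```bash
python3 -m handwheel '[{"hand":0,"offset":[0.008,-0.0213,0],"turn":0.1},{"hand":0,"offset":[0.008,-0.0213,0],"turn":0.1},{"hand":0,"offset":[0.008,-0.0213,0],"turn":0.1},{"hand":0,"offset":[0.008,-0.0213,0],"turn":0.1},{"hand":0,"offset":[0.008,-0.0213,0],"turn":0.1},{"hand":0,"offset":[0,0,0],"turn":0}]';python3 - <<'E'
from h import *
st()
col=np.array([.690,.005]);o=status.get_obs();p=o['ee_pos'][:2];d=p-col;print(np.linalg.norm(d),np.arctan2(d[1],-d[0]))
E
```

```text
time_s: 7.72
ee_pos: [0.6293, 0.2251, 0.2477]
orientation: [-2.755, 1.504, 0.002]
force: [-2.1, 6.0, 5.8]
finger_gap: 0.0162
grasp_force: 59.2
t 7.72 tcp [0.6293 0.2251 0.2477] toolx [ 0.541 -0.841 -0.003] tooly [-0.841 -0.541 -0.002] z [ 0.     0.003 -1.   ] F [-2.1  6.   5.8] gap 0.0162 gf 59.2 q [0.18 0.45 1.14 0.   1.55 2.75]
0.22836369812046106 1.3015356010543648
```

```bash
python3 -m handwheel '[{"hand":0.085,"offset":[0,0,0],"turn":0},{"hand":0.085,"offset":[0,0,0],"turn":0},{"hand":0.085,"offset":[0,0,0],"turn":0},{"hand":0.085,"offset":[0,0,-0.05],"turn":0},{"hand":0.085,"offset":[0,0,-0.05],"turn":0},{"hand":0.085,"offset":[0,0,0],"turn":-0.18},{"hand":0.085,"offset":[0,0,0],"turn":-0.18},{"hand":0.085,"offset":[0,0,0],"turn":-0.18},{"hand":0.085,"offset":[0,0,0],"turn":-0.18},{"hand":0.085,"offset":[0,0,0],"turn":-0.18}]';python3 -m handwheel '[{"hand":0.085,"offset":[0,0,0],"turn":-0.18},{"hand":0.085,"offset":[0,0,0],"turn":-0.18},{"hand":0.085,"offset":[0,0,0],"turn":-0.18},{"hand":0.085,"offset":[0,0,0],"turn":-0.18},{"hand":0.085,"offset":[0,0,0],"turn":-0.18},{"hand":0.085,"offset":[0,0,0],"turn":-0.18},{"hand":0.085,"offset":[0,0,0],"turn":-0.18},{"hand":0.085,"offset":[0,0,0],"turn":-0.18},{"hand":0.085,"offset":[0,0,0],"turn":-0.11},{"hand":0.085,"offset":[0,0,0],"turn":0}]'
python3 - <<'E'
from h import *
st()
E
```

```text
time_s: 8.98
ee_pos: [0.629, 0.222, 0.3468]
orientation: [3.138, -0.149, 0.0]
force: [-0.7, -0.3, 0.2]
finger_gap: 0.0852
grasp_force: 0.0
time_s: 10.22
ee_pos: [0.629, 0.2221, 0.3467]
orientation: [2.353, 2.081, -0.0]
force: [-1.4, -0.8, -0.2]
finger_gap: 0.0848
grasp_force: 0.0
t 10.22 tcp [0.629  0.2221 0.3467] toolx [ 0.122  0.993 -0.   ] tooly [ 0.993 -0.122 -0.   ] z [-0. -0. -1.] F [-1.4 -0.8 -0.2] gap 0.0848 gf 0.0 q [ 0.17  0.44  0.93 -0.    1.77  0.3 ]
```

```bash
python3 -m handwheel '[{"hand":0.085,"offset":[0,0,0],"turn":-0.1},{"hand":0.085,"offset":[-0.016,-0.049,0.03],"turn":0},{"hand":0.085,"offset":[-0.016,-0.049,0.03],"turn":0},{"hand":0.085,"offset":[-0.016,-0.049,0.03],"turn":0},{"hand":0.085,"offset":[0,0,0.03],"turn":0},{"hand":0.085,"offset":[0,0,0],"turn":0},{"hand":0.085,"offset":[0,0,0],"turn":0}]'
python3 - <<'E'
from h import *
st();c=calibration('wrist');im=grab_frame('wrist');cv2.imwrite('pics/w5.png',crop(im,56,34,400,300,2));np.save('w5.npy',c,allow_pickle=True);cv2.imwrite('pics/w5raw.png',im)
t=grab_frame('top');cv2.imwrite('pics/t5.png',t)
E
```

```text
time_s: 11.1
ee_pos: [0.4824, 0.1777, 0.2282]
orientation: [2.245, 2.196, 0.003]
force: [0.1, 0.3, 0.4]
finger_gap: 0.0852
grasp_force: 0.0
t 11.1 tcp [0.4824 0.1777 0.2282] toolx [0.022 1.    0.   ] tooly [ 1.    -0.022  0.002] z [ 0.002  0.    -1.   ] F [0.1 0.3 0.4] gap 0.0852 gf 0.0 q [ 0.14  0.17  1.58 -0.    1.39  0.16]
```

View pics/w5.png

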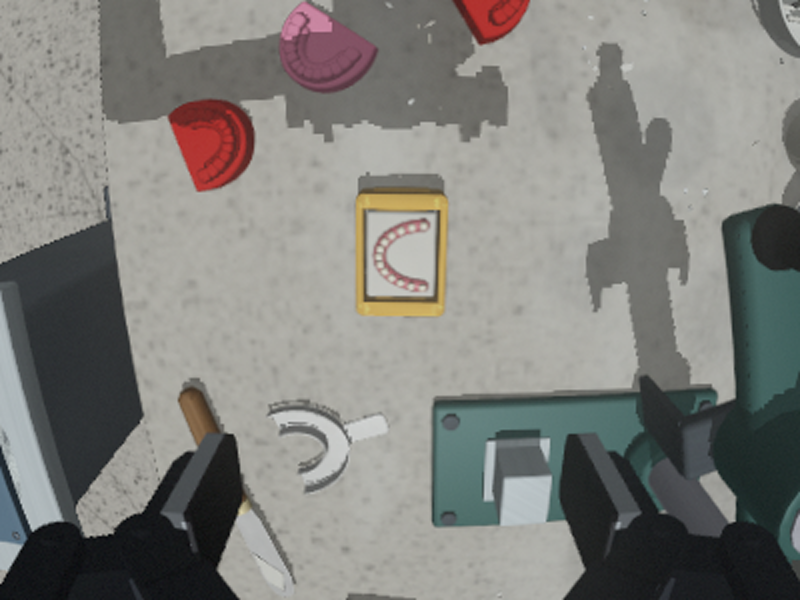

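Run:
```python
from h import *
c=np.load('w5.npy',allow_pickle=True).item()
W=lambda x,y,z:at('wrist',np.array([[x/2+56-.25,y/2+34-.25]]),z,c)[0].round(4)
f=[W(*p,.034) for p in[(359,197),(445,195),(445,315),(358,315)]];print('flask',*f,np.mean(f,0))
f=[W(*p,.058) for p in[(498,475),(551,474),(550,524),(500,525)]];print('ped',*f,np.mean(f,0))
print('plate',[W(*p,.014) for p in[(433,400),(434,525),(717,387)]])
```

```text
flask [0.4573 0.2179 0.034 ] [0.5106 0.2181 0.034 ] [0.5104 0.1398 0.034 ] [0.4537 0.141  0.034 ] [0.483  0.1792 0.034 ]
ped [0.5466 0.0301 0.058 ] [0.5848 0.0285 0.058 ] [ 0.5889 -0.0171  0.058 ] [ 0.5509 -0.0149  0.058 ] [0.5678  0.00665 0.058  ]
plate [array([0.5035, 0.0683, 0.014 ]), array([ 0.5047, -0.0472,  0.014 ]), array([0.7332, 0.0682, 0.014 ])]
```

Run:
```python
from h import *
c=np.load('w5.npy',allow_pickle=True).item()
for z in (.228,.241,.25,.256,.262,.27):
    print(z,at('wrist',[[x/2+56,434/2+34] for x in (237,565)],z,c).round(4)[:,:2].tolist())
```

```text
0.228 [[0.4255, 0.1622], [0.5383, 0.1597]]
0.241 [[0.4298, 0.1696], [0.5342, 0.1672]]
0.25 [[0.4328, 0.1748], [0.5314, 0.1725]]
0.256 [[0.4348, 0.1782], [0.5295, 0.176]]
0.262 [[0.4368, 0.1816], [0.5276, 0.1795]]
0.27 [[0.4395, 0.1861], [0.5251, 0.1842]]
```

```bash
python3 -m handwheel '[{"hand":0.085,"offset":[0,0,0.05],"turn":0.02},{"hand":0.085,"offset":[0,0,0.05],"turn":0},{"hand":0.085,"offset":[0,0,0.05],"turn":0},{"hand":0.085,"offset":[0,0,0.05],"turn":0},{"hand":0.085,"offset":[0,0,0.02],"turn":0},{"hand":0.085,"offset":[0,0,0.01],"turn":0},{"hand":0.085,"offset":[0,0,0],"turn":0}]';python3 -m handwheel '[{"hand":0.085,"offset":[0,0,0.005],"turn":0},{"hand":0.085,"offset":[0,0,0.005],"turn":0},{"hand":0.085,"offset":[0,0,0.005],"turn":0},{"hand":0.085,"offset":[0,0,0],"turn":0}]'
```

```text
time_s: 12.08
ee_pos: [0.4818, 0.1777, -0.003]
orientation: [2.266, 2.175, 0.001]
force: [-0.4, 0.2, 0.1]
finger_gap: 0.0849
grasp_force: 0.0
time_s: 12.58
ee_pos: [0.4807, 0.1775, -0.0185]
orientation: [-2.266, -2.175, 0.001]
force: [-0.6, -0.5, 0.7]
finger_gap: 0.0847
grasp_force: 0.0
```

```bash
python3 -m handwheel '[{"hand":0.085,"offset":[0,0.001,0.007],"turn":0},{"hand":0.085,"offset":[0,0,0],"turn":0}]';python3 -m handwheel '[{"hand":0.04,"offset":[0,0,0],"turn":0},{"hand":0.04,"offset":[0,0,0],"turn":0},{"hand":0.04,"offset":[0,0,0],"turn":0},{"hand":0.04,"offset":[0,0,0],"turn":0},{"hand":0.04,"offset":[0,0,0],"turn":0}]'; python3 -c "
from h import *;st()"
```

```text
time_s: 12.82
ee_pos: [0.4816, 0.1775, -0.0258]
orientation: [-2.266, -2.175, 0.001]
force: [0.1, -0.1, -0.7]
finger_gap: 0.0846
grasp_force: 0.0
time_s: 13.45
ee_pos: [0.4825, 0.1776, -0.0248]
orientation: [2.266, 2.175, 0.001]
force: [-0.1, -0.4, 6.4]
finger_gap: 0.0572
grasp_force: 66.0
t 13.45 tcp [ 0.4825  0.1776 -0.0248] toolx [0.041 0.999 0.   ] tooly [ 0.999 -0.041  0.001] z [ 0.001  0.    -1.   ] F [-0.1 -0.4  6.4] gap 0.0572 gf 66.0 q [ 0.14  0.46  1.88 -0.    0.8   0.18]
```

```bash
python3 -m handwheel '[{"hand":0.04,"offset":[0,0,-0.03],"turn":0},{"hand":0.04,"offset":[0,0,-0.03],"turn":-0.04},{"hand":0.04,"offset":[0,0,-0.03],"turn":0},{"hand":0.04,"offset":[-0.0342,0.0171,0],"turn":0},{"hand":0.04,"offset":[-0.0342,0.0171,0],"turn":0},{"hand":0.04,"offset":[-0.0342,0.0171,0],"turn":0},{"hand":0.04,"offset":[-0.0342,0.0171,0],"turn":0},{"hand":0.04,"offset":[-0.0342,0.0171,0],"turn":0},{"hand":0.04,"offset":[0,0,0],"turn":0},{"hand":0.04,"offset":[0,0,0],"turn":0}]'
python3 - <<'E'
from h import *
st();c=calibration('wrist');im=grab_frame('wrist');cv2.imwrite('pics/w6.png',crop(im,128,60,256,300,2));np.save('w6.npy',c,allow_pickle=True)
s=grab_frame('side');cv2.imwrite('pics/s6.png',s)
cv2.imwrite('pics/ws6.png',np.hstack([crop(im,156,134,200,250,2),crop(s,215,120,100,125,4)]))
E
```

```text
time_s: 14.7
ee_pos: [0.5656, 0.0068, 0.0633]
orientation: [-2.221, -2.217, 0.003]
force: [-0.2, 0.1, -5.9]
finger_gap: 0.0571
grasp_force: 68.4
t 14.7 tcp [0.5656 0.0068 0.0633] toolx [0.002 1.    0.001] tooly [ 1.    -0.002 -0.004] z [-0.004  0.001 -1.   ] F [-0.2  0.1 -5.9] gap 0.0571 gf 68.4 q [-0.19  0.42  1.67  0.    1.06 -0.18]
```

View pics/ws6.png

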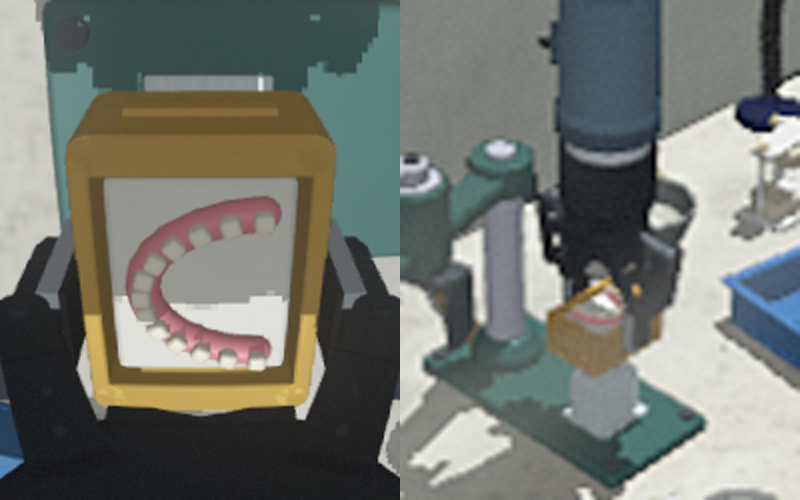

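Run:
```python
from h import *
c=np.load('w6.npy',allow_pickle=True).item()
W=lambda x,y,z:at('wrist',np.array([[x/2+156-.25,y/2+134-.25]]),z,c)[0].round(4)
print('flange',W(147,82,.016),W(272,82,.016),'plate left edge',W(55,130,.014),'flask bottom corner?',W(93,97,.09),W(308,97,.09),'mid flask top',W(67,140,.127),W(335,140,.127))
S=lambda x,y,z:at('side',np.array([[(x-400)/4+215-.4,y/4+120-.4]]),z)[0].round(4)
print('plate corner',S(617,487,.014),S(705,425,.014),S(425,365,.014),'ped vertical edges mid',S(570,400,.03),S(638,390,.03),S(604,437,.014))
for p in [(.5505,.029,.03),(.5505,-.015,.03),(.5865,.029,.03)]: print(((proj('side',p)-[215,120])*4+[400,0]).round(0))
```

```text
flange [0.5443 0.0313 0.016 ] [0.5926 0.0313 0.016 ] plate left edge [0.5058 0.0108 0.014 ] flask bottom corner? [0.5373 0.0471 0.09  ] [0.5933 0.0471 0.09  ] mid flask top [0.5386 0.049  0.127 ] [0.5925 0.049  0.127 ]
plate corner [0.4964 0.0648 0.014 ] [ 0.4986 -0.0426  0.014 ] [0.7261 0.0662 0.014 ] ped vertical edges mid [0.5868 0.0269 0.03  ] [ 0.5562 -0.0227  0.03  ] [0.5469 0.0275 0.014 ]
[[598. 419.]]
[[635. 395.]]
[[567. 400.]]
```

```bash
python3 -m handwheel '[{"hand":0.04,"offset":[0.001,0.003,0],"turn":0},{"hand":0.04,"offset":[0,0,0.012],"turn":0},{"hand":0.04,"offset":[0,0,0.010],"turn":0},{"hand":0.04,"offset":[0,0,0.004],"turn":0},{"hand":0.04,"offset":[0,0,0],"turn":0},{"hand":0.04,"offset":[0,0,0],"turn":0}]'; python3 -m handwheel '[{"hand":0.04,"offset":[0,0,0.002],"turn":0},{"hand":0.04,"offset":[0,0,0],"turn":0}]';  python3 -m handwheel '[{"hand":0.04,"offset":[0,0,0.002],"turn":0},{"hand":0.04,"offset":[0,0,0],"turn":0}]'
```

```text
time_s: 15.55
ee_pos: [0.5706, 0.0074, 0.039]
orientation: [2.222, 2.22, 0.0]
force: [0.9, 0.0, -5.9]
finger_gap: 0.0569
grasp_force: 68.4
time_s: 15.8
ee_pos: [0.5703, 0.0074, 0.0369]
orientation: [2.223, 2.22, 0.0]
force: [-0.4, -0.5, -5.4]
finger_gap: 0.0565
grasp_force: 68.4
time_s: 16.05
ee_pos: [0.5702, 0.0075, 0.0346]
orientation: [-2.222, -2.22, 0.0]
force: [0.1, -0.4, -6.5]
finger_gap: 0.0568
grasp_force: 68.4
```

```bash
python3 -m handwheel '[{"hand":0.04,"offset":[0,-0.0015,0.0015],"turn":0},{"hand":0.04,"offset":[0,0,0],"turn":0}]'; python3 -m handwheel '[{"hand":0.04,"offset":[0,0,0.0015],"turn":0},{"hand":0.04,"offset":[0,0,0],"turn":0}]'
```

```text
time_s: 16.3
ee_pos: [0.5688, 0.0075, 0.0333]
orientation: [2.223, 2.22, 0.0]
force: [-0.7, -0.3, -4.8]
finger_gap: 0.0568
grasp_force: 68.5
time_s: 16.55
ee_pos: [0.5689, 0.0075, 0.0332]
orientation: [2.222, 2.22, 0.0]
force: [-3.0, 0.7, 4.4]
finger_gap: 0.0569
grasp_force: 69.8
```

```bash
python3 -m handwheel '[{"hand":0.085,"offset":[0,0,0],"turn":0},{"hand":0.085,"offset":[0,0,0],"turn":0},{"hand":0.085,"offset":[0,0,0],"turn":0},{"hand":0.085,"offset":[0,0,-0.03],"turn":0},{"hand":0.085,"offset":[0,0,-0.05],"turn":0},{"hand":0.085,"offset":[0,0,-0.05],"turn":0},{"hand":0.085,"offset":[0,0,-0.05],"turn":-0.14},{"hand":0.085,"offset":[0,0,-0.05],"turn":-0.14},{"hand":0.085,"offset":[0,0,-0.05],"turn":-0.14},{"hand":0.085,"offset":[0,0,-0.04],"turn":-0.15}]'; python3 -m handwheel '[{"hand":0.085,"offset":[0.0295,0.0334,0],"turn":0},{"hand":0.085,"offset":[0.0295,0.0334,0],"turn":0},{"hand":0.085,"offset":[0.0295,0.0334,0],"turn":0},{"hand":0.085,"offset":[0.0295,0.0334,0],"turn":0},{"hand":0.085,"offset":[0.0295,0.0334,0],"turn":0},{"hand":0.085,"offset":[0,0,0],"turn":0},{"hand":0.085,"offset":[0,0,0],"turn":0}]'
python3 - <<'E'
from h import *
st();c=calibration('wrist');im=grab_frame('wrist');cv2.imwrite('pics/w7.png',im);np.save('w7.npy',c,allow_pickle=True)
t=grab_frame('top');cv2.imwrite('pics/t7.png',t)
E
```

```text
time_s: 17.8
ee_pos: [0.569, 0.0074, 0.3543]
orientation: [1.501, 2.757, 0.001]
force: [0.8, 0.7, -0.2]
finger_gap: 0.0849
grasp_force: 0.0
time_s: 18.68
ee_pos: [0.63, 0.2214, 0.3514]
orientation: [-1.508, -2.756, 0.001]
force: [-0.1, -0.7, 0.1]
finger_gap: 0.0847
grasp_force: 0.0
t 18.68 tcp [0.63   0.2214 0.3514] toolx [-0.539  0.842 -0.   ] tooly [ 0.842  0.539 -0.001] z [-0.001 -0.001 -1.   ] F [-0.1 -0.7  0.1] gap 0.0847 gf 0.0 q [ 0.17  0.44  0.91 -0.    1.79 -0.4 ]
```

```bash
python3 -m handwheel '[{"hand":0.085,"offset":[0.001,0.002,0.05],"turn":0},{"hand":0.085,"offset":[0,0,0.053],"turn":0},{"hand":0.085,"offset":[0,0,0],"turn":0},{"hand":0,"offset":[0,0,0],"turn":0},{"hand":0,"offset":[0,0,0],"turn":0},{"hand":0,"offset":[0,0,0],"turn":0},{"hand":0,"offset":[0,0,0],"turn":0},{"hand":0,"offset":[0,0,0],"turn":0},{"hand":0,"offset":[0,0,0],"turn":0}]'
python3 - <<'E'
from h import *
st()
col=np.array([.690,.005]);o=status.get_obs();p=o['ee_pos'][:2];d=p-col;print(np.linalg.norm(d),np.arctan2(d[1],-d[0]))
t=cv2.imread('pics/t7.png');h=cv2.cvtColor(t,cv2.COLOR_BGR2HSV);m=cv2.inRange(h,(15,110,80),(30,255,255));m[:130]=0;m[230:]=0;m[:,:200]=0;m[:,300:]=0
n,l,s,cc=cv2.connectedComponentsWithStats(m)
for i in range(1,n):
    if s[i,4]>8: print(s[i],at('top',[cc[i]],.092))
E
```

```text
time_s: 19.9
ee_pos: [0.6313, 0.2232, 0.2506]
orientation: [1.508, 2.754, 0.0]
force: [-1.7, -2.3, 6.0]
finger_gap: 0.0166
grasp_force: 58.5
t 19.9 tcp [0.6313 0.2232 0.2506] toolx [-0.539  0.842 -0.001] tooly [0.842 0.539 0.001] z [ 0.002 -0.001 -1.   ] F [-1.7 -2.3  6. ] gap 0.0166 gf 58.5 q [ 0.17  0.46  1.13 -0.    1.55 -0.39]
0.2259753379237771 1.307962993320514
[251 183  21  15 106] [[0.56727942 0.0117319  0.092     ]]
```

Run:
```python
from h import *
print(at('top',[[250.5,190],[271.5,190],[261,182.5],[261,197.5]],.092))
t0=cv2.imread('pics/t0.png');t=cv2.imread('pics/t7.png')
cv2.imwrite('pics/cmp.png',np.hstack([crop(t0,236,140,50,75,8),crop(t,236,140,50,75,8)]))
```

```text
[[ 0.56773508  0.04965891  0.092     ]
 [ 0.56818136 -0.03138637  0.092     ]
 [ 0.59740249  0.00923413  0.092     ]
 [ 0.53870271  0.00899326  0.092     ]]
```

View pics/cmp.png

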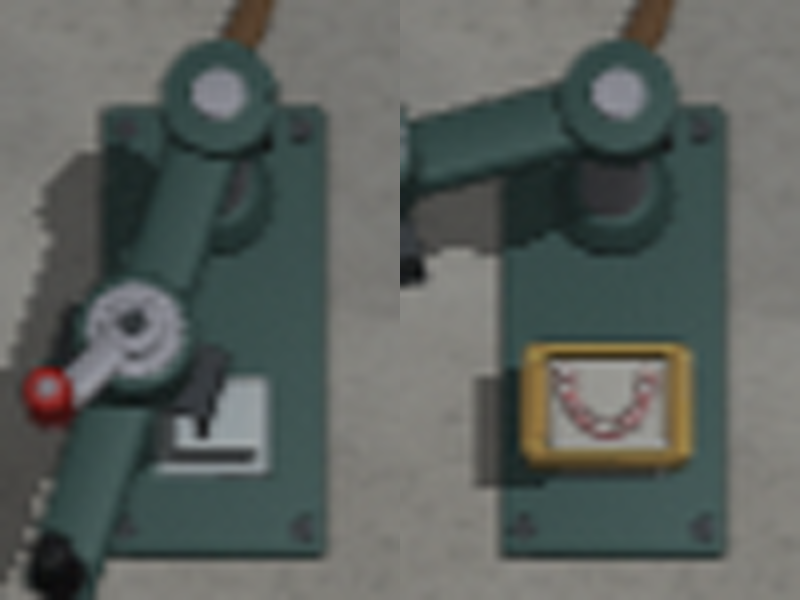

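Run:
```python
from h import *
g=lambda x,y,z:at('top',[[x/8+236-.5,y/8+140-.5]],z)[0].round(4)
print('plateL/R',g(102,330,.014),g(327,330,.014),g(502-400,450,.014),g(726-400,450,.014),'front/rear',g(214,555,.014),g(214,106,.014))
print('flange',g(155,472,.018),g(270,472,.018),'flask',g(523-400,405,.092),g(691-400,405,.092),g(207,343,.092),g(207,468,.092))
print('col',g(218,93,.206),g(218,93,.215))
```

```text
plateL/R [0.6189 0.0607 0.014 ] [ 0.6195 -0.0542  0.014 ] [0.5569 0.0601 0.014 ] [ 0.5576 -0.0535  0.014 ] front/rear [0.5036 0.0031 0.014 ] [0.7371 0.0039 0.014 ]
flange [0.5452 0.0331 0.018 ] [ 0.5455 -0.025   0.018 ] flask [0.5673 0.0482 0.092 ] [ 0.5677 -0.0328  0.092 ] [0.5979 0.0078 0.092 ] [0.5368 0.0075 0.092 ]
col [0.6915 0.0044 0.206 ] [0.6891 0.0045 0.215 ]
```

```bash
python3 -m handwheel '[{"hand":0.085,"offset":[0,0,0],"turn":0},{"hand":0.085,"offset":[0,0,0],"turn":0},{"hand":0.085,"offset":[0,0,0],"turn":0},{"hand":0.085,"offset":[0,0,-0.053],"turn":0},{"hand":0.085,"offset":[0,0,-0.05],"turn":0},{"hand":0.085,"offset":[-0.0295,-0.0334,0],"turn":0},{"hand":0.085,"offset":[-0.0295,-0.0334,0],"turn":0},{"hand":0.085,"offset":[-0.0295,-0.0334,0],"turn":0},{"hand":0.085,"offset":[-0.0295,-0.0334,0],"turn":0},{"hand":0.085,"offset":[-0.0295,-0.0334,0],"turn":0}]'; python3 -m handwheel '[{"hand":0.085,"offset":[0,0,0],"turn":0.14},{"hand":0.085,"offset":[0,0,0.03],"turn":0.14},{"hand":0.085,"offset":[0,0,0.05],"turn":0.14},{"hand":0.085,"offset":[0,0,0.05],"turn":0.15},{"hand":0.085,"offset":[0,0,0.05],"turn":0},{"hand":0.085,"offset":[0,0,0.05],"turn":0},{"hand":0.085,"offset":[0,0,0],"turn":0},{"hand":0.085,"offset":[0,0,0],"turn":0}]';python3 -c "
from h import *;st()"
```

```text
time_s: 21.15
ee_pos: [0.5695, 0.0082, 0.3518]
orientation: [1.508, 2.756, 0.0]
force: [0.4, -0.7, -0.1]
finger_gap: 0.0852
grasp_force: 0.0
time_s: 22.15
ee_pos: [0.5713, 0.0092, 0.1237]
orientation: [2.221, 2.219, 0.002]
force: [-0.6, 0.4, 0.4]
finger_gap: 0.0851
grasp_force: 0.0
t 22.15 tcp [0.5713 0.0092 0.1237] toolx [ 0.001  1.    -0.   ] tooly [ 1.    -0.001  0.003] z [ 0.003 -0.    -1.   ] F [-0.6  0.4  0.4] gap 0.0851 gf 0.0 q [-0.18  0.36  1.59  0.    1.19 -0.18]
```

```bash
python3 -m handwheel '[{"hand":0.085,"offset":[0,-0.0025,0],"turn":0},{"hand":0.085,"offset":[0,0,0.04],"turn":0},{"hand":0.085,"offset":[0,0,0.04],"turn":0},{"hand":0.085,"offset":[0,0,0.0095],"turn":0},{"hand":0.085,"offset":[0,0,0],"turn":0},{"hand":0.04,"offset":[0,0,0],"turn":0},{"hand":0.04,"offset":[0,0,0],"turn":0},{"hand":0.04,"offset":[0,0,0],"turn":0},{"hand":0.04,"offset":[0,0,0],"turn":0},{"hand":0.04,"offset":[0,0,0],"turn":0}]';python3 -c "
from h import *;st()"
```

```text
time_s: 23.4
ee_pos: [0.5691, 0.0092, 0.0345]
orientation: [2.22, 2.218, 0.004]
force: [-1.3, -0.6, 4.7]
finger_gap: 0.0568
grasp_force: 63.4
t 23.4 tcp [0.5691 0.0092 0.0345] toolx [ 0.001  1.    -0.001] tooly [ 1.    -0.001  0.004] z [ 0.004 -0.001 -1.   ] F [-1.3 -0.6  4.7] gap 0.0568 gf 63.4 q [-0.18  0.45  1.7   0.    0.99 -0.18]
```

```bash
python3 -m handwheel '[{"hand":0.04,"offset":[0,0,-0.004],"turn":0},{"hand":0.04,"offset":[-0.0035,0,0],"turn":0},{"hand":0.04,"offset":[0,0,0],"turn":0}]';python3 -m handwheel '[{"hand":0.04,"offset":[0,0,0.0025],"turn":0},{"hand":0.04,"offset":[0,0,0.0015],"turn":0},{"hand":0.04,"offset":[0,0,0],"turn":0}]'
```

```text
time_s: 23.78
ee_pos: [0.5669, 0.0056, 0.0358]
orientation: [-2.222, -2.219, 0.001]
force: [-0.1, -0.4, -6.5]
finger_gap: 0.0569
grasp_force: 65.5
time_s: 24.15
ee_pos: [0.5673, 0.0057, 0.0345]
orientation: [2.222, 2.22, -0.0]
force: [-7.5, 0.9, 13.7]
finger_gap: 0.0568
grasp_force: 67.9
```

```bash
python3 -m handwheel '[{"hand":0.085,"offset":[0,0,0],"turn":0},{"hand":0.085,"offset":[0,0,0],"turn":0},{"hand":0.085,"offset":[0,0,0],"turn":0},{"hand":0.085,"offset":[0,0,-0.03],"turn":0},{"hand":0.085,"offset":[0,0,-0.05],"turn":0},{"hand":0.085,"offset":[0,0,-0.05],"turn":0},{"hand":0.085,"offset":[0,0,-0.05],"turn":-0.14},{"hand":0.085,"offset":[0,0,-0.05],"turn":-0.14},{"hand":0.085,"offset":[0,0,-0.05],"turn":-0.14},{"hand":0.085,"offset":[0,0,-0.04],"turn":-0.15}]'; python3 -m handwheel '[{"hand":0.085,"offset":[0.0296,0.0342,0],"turn":0},{"hand":0.085,"offset":[0.0296,0.0342,0],"turn":0},{"hand":0.085,"offset":[0.0296,0.0342,0],"turn":0},{"hand":0.085,"offset":[0.0296,0.0342,0],"turn":0},{"hand":0.085,"offset":[0.0296,0.0342,0],"turn":0},{"hand":0.085,"offset":[0,0,0],"turn":0},{"hand":0.085,"offset":[0,0,0],"turn":0}]'
cat > fl.py <<'E'
from h import *
st();t=grab_frame('top');cv2.imwrite('pics/t8.png',t)
h=cv2.cvtColor(t,cv2.COLOR_BGR2HSV);m=cv2.inRange(h,(15,110,80),(30,255,255));m[:130]=0;m[230:]=0;m[:,:200]=0;m[:,300:]=0
n,l,s,cc=cv2.connectedComponentsWithStats(m)
for i in range(1,n):
    if s[i,4]>8:
        q=np.argwhere(l==i)[:,::-1].astype(np.float32);print(s[i],at('top',[cc[i]],.092),cv2.minAreaRect(q))
E
python3 fl.py
python3 - <<'E'
from h import *
for n in 't7','t8':
    t=cv2.imread(f'pics/{n}.png').astype(float);d=(t[:,:,2]-t[:,:,0])[185:196,245:280].mean(0);print(n,d.round(0))
E
```

```text
time_s: 25.4
ee_pos: [0.5677, 0.0059, 0.3546]
orientation: [1.501, 2.758, 0.001]
force: [-0.0, -0.7, 0.2]
finger_gap: 0.0852
grasp_force: 0.0
time_s: 26.28
ee_pos: [0.6317, 0.2224, 0.3518]
orientation: [-1.508, -2.756, 0.002]
force: [-0.5, -1.6, -0.8]
finger_gap: 0.085
grasp_force: 0.0
t 26.27 tcp [0.6317 0.2224 0.3518] toolx [-0.539  0.842 -0.   ] tooly [ 0.842  0.539 -0.001] z [-0.001 -0.001 -1.   ] F [-0.5 -1.6 -0.8] gap 0.085 gf 0.0 q [ 0.17  0.45  0.9  -0.    1.79 -0.4 ]
[252 183  21  15 107] [[0.56799909 0.00835603 0.092     ]] ((262.0, 190.0), (14.0, 20.0), 90.0)
t7 [  5.   5.   5.  -0. -11.  -6.  50.  73.  79.  35.   8.  10.  16.  14.
  10.   8.   8.   9.   9.  10.  13.  15.  12.  10.  35.  73.  76.  32.
 -16. -19. -19.  -8.   4.   6.   6.]
t8 [  7.   6.   4.  -1. -12. -12.  -5.  56.  74.  78.  32.   9.  13.  17.
  13.  10.  10.   8.   9.   9.  11.  15.  17.  13.  10.  39.  74.  76.
  27. -17. -19.  -9.   3.   6.   6.]
```

```bash
python3 -m handwheel '[{"hand":0.085,"offset":[0.001,0,0.05],"turn":0},{"hand":0.085,"offset":[0,0,0.053],"turn":0},{"hand":0.085,"offset":[0,0,0],"turn":0},{"hand":0,"offset":[0,0,0],"turn":0},{"hand":0,"offset":[0,0,0],"turn":0},{"hand":0,"offset":[0,0,0],"turn":0},{"hand":0,"offset":[0,0,0],"turn":0},{"hand":0,"offset":[0,0,0],"turn":0},{"hand":0,"offset":[0,0,0],"turn":0}]';  python3 -m handwheel '[{"hand":0,"offset":[0.0056,-0.0221,0],"turn":-0.1},{"hand":0,"offset":[0.0056,-0.0221,0],"turn":-0.1},{"hand":0,"offset":[0.0056,-0.0221,0],"turn":-0.1},{"hand":0,"offset":[0.0056,-0.0221,0],"turn":-0.1},{"hand":0,"offset":[0.0056,-0.0221,0],"turn":-0.1},{"hand":0,"offset":[0.0056,-0.0221,0],"turn":-0.1},{"hand":0,"offset":[0.0056,-0.0221,0],"turn":-0.1},{"hand":0,"offset":[0.0056,-0.0221,0],"turn":-0.1}]'
python3 - <<'E'
from h import *
st()
col=np.array([.690,.005]);o=status.get_obs();p=o['ee_pos'][:2];d=p-col;print(np.linalg.norm(d),np.arctan2(d[1],-d[0]))
E
```

```text
time_s: 27.45
ee_pos: [0.6315, 0.2233, 0.2511]
orientation: [1.508, 2.754, 0.001]
force: [-1.2, -1.2, 5.7]
finger_gap: 0.016
grasp_force: 58.5
time_s: 28.45
ee_pos: [0.4926, 0.117, 0.251]
orientation: [0.308, 3.123, 0.013]
force: [3.0, 12.0, 6.0]
finger_gap: 0.0161
grasp_force: 60.6
t 28.45 tcp [0.4926 0.117  0.251 ] toolx [-0.981  0.195 -0.003] tooly [0.195 0.981 0.008] z [ 0.004  0.008 -1.   ] F [ 3. 12.  6.] gap 0.0161 gf 60.6 q [ 0.01  0.15  1.56  0.01  1.44 -1.37]
0.2269471871044323 0.51615520532172
```

```bash
python3 -m handwheel '[{"hand":0,"offset":[0.0056,-0.0221,0],"turn":-0.1},{"hand":0,"offset":[0.0056,-0.0221,0],"turn":-0.1},{"hand":0,"offset":[0.0056,-0.0221,0],"turn":-0.1},{"hand":0,"offset":[0.0056,-0.0221,0],"turn":-0.1},{"hand":0,"offset":[0.0045,-0.0175,0],"turn":-0.08},{"hand":0,"offset":[0,0,0],"turn":0}]'; python3 -m handwheel '[{"hand":0,"offset":[0.0008,-0.004,0],"turn":0},{"hand":0,"offset":[0,0,0],"turn":0}]';python3 - <<'E'
from h import *
st()
col=np.array([.690,.005]);o=status.get_obs();p=o['ee_pos'][:2];d=p-col;print(np.linalg.norm(d),np.arctan2(d[1],-d[0]))
E
```

```text
time_s: 29.2
ee_pos: [0.4629, 0.0092, 0.251]
orientation: [0.437, -3.11, -0.003]
force: [-7.7, 3.7, 11.5]
finger_gap: 0.016
grasp_force: 61.5
time_s: 29.45
ee_pos: [0.4629, 0.0073, 0.251]
orientation: [0.438, -3.11, -0.008]
force: [-8.6, 10.4, 13.4]
finger_gap: 0.016
grasp_force: 61.8
t 29.45 tcp [0.4629 0.0073 0.251 ] toolx [-0.961 -0.276  0.   ] tooly [-0.276  0.961  0.005] z [-0.002  0.005 -1.   ] F [-8.6 10.4 13.4] gap 0.016 gf 61.8 q [-0.23  0.07  1.64  0.    1.43 -2.08]
0.227107682308932 0.010199850765030414
```

```bash
python3 -m handwheel '[{"hand":0,"offset":[0.001,-0.004,0],"turn":0},{"hand":0,"offset":[0,0,0],"turn":0}]';python3 -m handwheel '[{"hand":0,"offset":[0.001,-0.004,0],"turn":0},{"hand":0,"offset":[0,0,0],"turn":0}]'
```

```text
time_s: 29.7
ee_pos: [0.4629, 0.0063, 0.2509]
orientation: [0.44, -3.11, -0.017]
force: [-8.7, 19.4, 14.4]
finger_gap: 0.0157
grasp_force: 62.1
time_s: 29.95
ee_pos: [0.4629, 0.0064, 0.2509]
orientation: [-0.442, 3.109, 0.029]
force: [-7.7, 34.3, 17.0]
finger_gap: 0.016
grasp_force: 62.8
```

```bash
python3 -m handwheel '[{"hand":0.085,"offset":[0,0,0],"turn":0},{"hand":0.085,"offset":[0,0,0],"turn":0},{"hand":0.085,"offset":[0,0,0],"turn":0},{"hand":0.085,"offset":[0,0,-0.05],"turn":0},{"hand":0.085,"offset":[0,0,-0.05],"turn":0},{"hand":0.085,"offset":[0,0,0],"turn":0.18},{"hand":0.085,"offset":[0,0,0],"turn":0.18},{"hand":0.085,"offset":[0,0,0],"turn":0.18},{"hand":0.085,"offset":[0,0,0],"turn":0.18},{"hand":0.085,"offset":[0,0,0],"turn":0.18}]';  python3 -m handwheel '[{"hand":0.085,"offset":[0,0,0],"turn":0.18},{"hand":0.085,"offset":[0,0,0],"turn":0.18},{"hand":0.085,"offset":[0,0,0],"turn":0.18},{"hand":0.085,"offset":[0,0,0],"turn":0.18},{"hand":0.085,"offset":[0,0,0],"turn":0.18},{"hand":0.085,"offset":[0,0,0],"turn":0.18},{"hand":0.085,"offset":[0,0,0],"turn":0.18},{"hand":0.085,"offset":[0,0,0],"turn":0.18},{"hand":0.085,"offset":[0,0,0],"turn":0.18},{"hand":0.085,"offset":[0,0,0],"turn":0.18}]'; python3 -m handwheel '[{"hand":0.085,"offset":[0,0,0],"turn":0.18},{"hand":0.085,"offset":[0,0,0],"turn":0.18},{"hand":0.085,"offset":[0,0,0],"turn":0.18},{"hand":0.085,"offset":[0,0,0],"turn":0.18},{"hand":0.085,"offset":[0,0,0],"turn":0},{"hand":0.085,"offset":[0,0,0],"turn":0}]';python3 - <<'E'
from h import *
from scipy.optimize import least_squares
st()
P=np.array([(.4712,.073),(.5279,.1669),(.6293,.2251),(.6315,.2233),(.4926,.117),(.4629,.0064)])
f=lambda c:np.linalg.norm(P-c,axis=1)-.228
s=least_squares(f,[.69,.005]);print(s.x,s.fun.round(4))
c=calibration('wrist');im=grab_frame('wrist');np.save('w9.npy',c,allow_pickle=True);cv2.imwrite('pics/w9.png',crop(im,106,0,300,300,2))
h=cv2.cvtColor(im,cv2.COLOR_BGR2HSV);m=cv2.inRange(h,(0,150,60),(8,255,255))|cv2.inRange(h,(172,150,60),(180,255,255))
n,l,st_,cc=cv2.connectedComponentsWithStats(m)
for i in range(1,n):
    if st_[i,4]>60: print(st_[i],cc[i],at('wrist',[cc[i]],.3,c).round(4))
E
```

```text
time_s: 31.2
ee_pos: [0.4651, -0.0045, 0.3493]
orientation: [-0.971, -2.988, 0.001]
force: [0.1, 0.1, -0.3]
finger_gap: 0.085
grasp_force: 0.0
time_s: 32.45
ee_pos: [0.4651, -0.0045, 0.3492]
orientation: [2.944, 1.096, -0.0]
force: [-1.1, -0.3, -0.4]
finger_gap: 0.0849
grasp_force: 0.0
time_s: 33.2
ee_pos: [0.465, -0.0041, 0.3492]
orientation: [3.142, 0.004, -0.0]
force: [0.5, 0.5, 0.0]
finger_gap: 0.0852
grasp_force: 0.0
t 33.2 tcp [ 0.465  -0.0041  0.3492] toolx [ 1.     0.003 -0.   ] tooly [ 0.003 -1.     0.   ] z [-0. -0. -1.] F [0.5 0.5 0. ] gap 0.0852 gf 0.0 q [-0.25  0.04  1.44 -0.    1.66  1.32]
[0.68987282 0.00453632] [ 0.0011  0.0013  0.0007 -0.0016 -0.0009 -0.001 ]
[ 59  99  31  29 588] [ 71.95068027 111.32312925] [[0.5456 0.1522 0.3   ]]
[200 115  31  29 530] [215.47169811 128.12264151] [[0.5245 0.0269 0.3   ]]
[109 188  31  28 624] [122.88301282 201.12660256] [[0.4653 0.1104 0.3   ]]
```

View pics/w9.png

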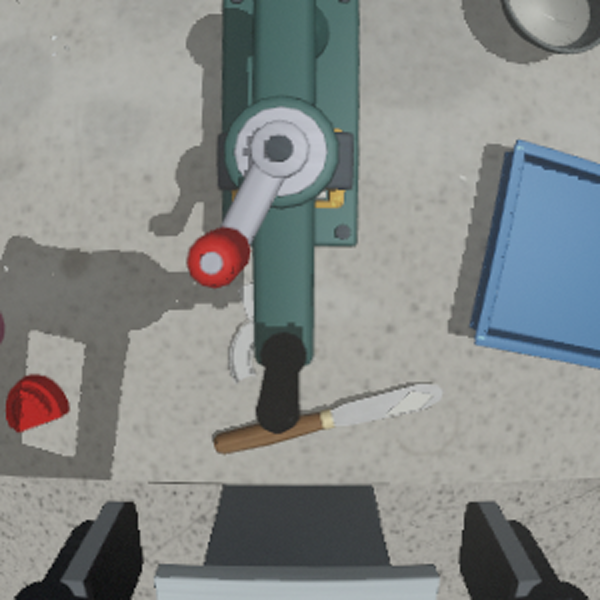

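Run:
```python
from h import *
c=np.load('w9.npy',allow_pickle=True).item()
W=lambda x,y,z:at('wrist',np.array([[x/2+106-.25,y/2-.25]]),z,c)[0].round(4)
print('knob',W(211,263,.309),'post',W(279,408,.3),'hubcentre',W(279,149,.27),W(279,149,.255))
```

```text
knob [0.5232 0.0288 0.309 ] post [0.4639 0.0048 0.3   ] hubcentre [0.567  0.0055 0.27  ] [0.5681 0.006  0.255 ]
```

```bash
python3 -m handwheel '[{"hand":0.085,"offset":[0.03,-0.016,0],"turn":0},{"hand":0.085,"offset":[0.0295,-0.016,0],"turn":0},{"hand":0.085,"offset":[0,0,0.04],"turn":0},{"hand":0.085,"offset":[0,0,0.04],"turn":0},{"hand":0.085,"offset":[0,0,0.025],"turn":0},{"hand":0.085,"offset":[0,0,0],"turn":0}]';  python3 -m handwheel '[{"hand":0.0,"offset":[0,0,0],"turn":0},{"hand":0.0,"offset":[0,0,0],"turn":0},{"hand":0.0,"offset":[0,0,0],"turn":0},{"hand":0.0,"offset":[0,0,0],"turn":0},{"hand":0.0,"offset":[0,0,0],"turn":0},{"hand":0.0,"offset":[0,0,0],"turn":0}]'
```

```text
time_s: 34.0
ee_pos: [0.5231, 0.0283, 0.2424]
orientation: [-3.141, -0.002, 0.007]
force: [-0.1, 0.2, 1.6]
finger_gap: 0.0846
grasp_force: 0.0
time_s: 34.75
ee_pos: [0.5247, 0.0282, 0.2452]
orientation: [3.141, -0.0, 0.002]
force: [-1.9, 0.9, 6.7]
finger_gap: 0.0196
grasp_force: 58.7
```

```bash
python3 -m handwheel '[{"hand":0,"offset":[0.0195,-0.018,0],"turn":0},{"hand":0,"offset":[0.025,-0.0067,0],"turn":0},{"hand":0,"offset":[0.025,0.0067,0],"turn":0},{"hand":0,"offset":[0.0183,0.0183,0],"turn":0},{"hand":0,"offset":[0.0067,0.025,0],"turn":0},{"hand":0,"offset":[-0.0067,0.025,0],"turn":0}]'
cat > cr.py <<'E'
from h import *
o=status.get_obs();d=o['ee_pos'][:2]-[.570,.0045];print('phi',round(np.degrees(np.arctan2(d[1],d[0])),1),'r',round(np.hypot(*d),4),o['ee_pos'].round(4),o['force'].round(1),round(o['finger_gap'],4))
E
python3 cr.py
```

```text
time_s: 35.5
ee_pos: [0.6118, -0.0218, 0.2449]
orientation: [-3.14, -0.001, 0.003]
force: [-12.9, 8.2, 10.9]
finger_gap: 0.0197
grasp_force: 60.6
phi -32.2 r 0.0494 [ 0.6118 -0.0218  0.2449] [-12.9   8.2  10.9] 0.0197
```

```bash
python3 -m handwheel '[{"hand":0,"offset":[-0.0193,0.0178,0],"turn":0},{"hand":0,"offset":[-0.025,0.0067,0],"turn":0},{"hand":0,"offset":[-0.025,-0.0067,0],"turn":0},{"hand":0,"offset":[-0.0183,-0.0183,0],"turn":0},{"hand":0,"offset":[-0.0067,-0.025,0],"turn":0},{"hand":0,"offset":[0.0067,-0.025,0],"turn":0}]'; python3 cr.py
```

```text
time_s: 36.25
ee_pos: [0.5247, 0.0286, 0.2453]
orientation: [3.141, -0.001, 0.004]
force: [8.3, -4.3, -1.4]
finger_gap: 0.0197
grasp_force: 59.6
phi 152.0 r 0.0513 [0.5247 0.0286 0.2453] [ 8.3 -4.3 -1.4] 0.0197
```

```bash
python3 -m handwheel '[{"hand":0,"offset":[0.0195,-0.018,0],"turn":0},{"hand":0,"offset":[0.025,-0.0067,0],"turn":0},{"hand":0,"offset":[0.025,0.0067,0],"turn":0},{"hand":0,"offset":[0.0183,0.0183,0],"turn":0},{"hand":0,"offset":[0.0067,0.025,0],"turn":0},{"hand":0,"offset":[-0.0075,0.0245,0],"turn":0}]';python3 cr.py; python3 -m handwheel '[{"hand":0,"offset":[-0.0193,0.0178,0],"turn":0},{"hand":0,"offset":[-0.025,0.0067,0],"turn":0},{"hand":0,"offset":[-0.025,-0.0067,0],"turn":0},{"hand":0,"offset":[-0.0183,-0.0183,0],"turn":0},{"hand":0,"offset":[-0.0067,-0.025,0],"turn":0},{"hand":0,"offset":[0.0075,-0.0245,0],"turn":0}]'; python3 cr.py
```

```text
time_s: 37.0
ee_pos: [0.6135, -0.0187, 0.2452]
orientation: [-3.136, -0.003, -0.006]
force: [-2.2, 12.6, 7.3]
finger_gap: 0.0195
grasp_force: 60.9
phi -28.0 r 0.0493 [ 0.6135 -0.0187  0.2452] [-2.2 12.6  7.3] 0.0195
time_s: 37.75
ee_pos: [0.5237, 0.0262, 0.2453]
orientation: [3.136, -0.003, -0.001]
force: [-0.0, -10.7, 3.7]
finger_gap: 0.0196
grasp_force: 60.7
phi 154.9 r 0.0512 [0.5237 0.0262 0.2453] [ -0.  -10.7   3.7] 0.0196
```

```bash
python3 -m handwheel '[{"hand":0,"offset":[0.0195,-0.018,0],"turn":0},{"hand":0,"offset":[0.025,-0.0067,0],"turn":0},{"hand":0,"offset":[0.025,0.0067,0],"turn":0},{"hand":0,"offset":[0.0183,0.0183,0],"turn":0},{"hand":0,"offset":[0.0067,0.025,0],"turn":0},{"hand":0,"offset":[-0.0075,0.0245,0],"turn":0}]';python3 cr.py; python3 -m handwheel '[{"hand":0,"offset":[-0.0193,0.0178,0],"turn":0}]';python3 cr.py; python3 -m handwheel '[{"hand":0,"offset":[-0.025,0.0067,0],"turn":0}]'; python3 cr.py
```

```text
time_s: 38.5
ee_pos: [0.6135, -0.0186, 0.2452]
orientation: [-3.137, -0.003, -0.005]
force: [-7.4, 4.6, 5.1]
finger_gap: 0.0193
grasp_force: 60.9
phi -28.0 r 0.0493 [ 0.6135 -0.0186  0.2452] [-7.4  4.6  5.1] 0.0193
time_s: 38.62
ee_pos: [0.5933, -0.0389, 0.2451]
orientation: [-3.14, -0.001, -0.003]
force: [-4.4, 10.0, 8.9]
finger_gap: 0.0197
grasp_force: 61.5
phi -61.8 r 0.0493 [ 0.5933 -0.0389  0.2451] [-4.4 10.   8.9] 0.0197
time_s: 38.75
ee_pos: [0.5679, -0.0451, 0.245]
orientation: [-3.139, 0.001, -0.003]
force: [0.7, 13.8, 6.5]
finger_gap: 0.0189
grasp_force: 61.4
phi -92.5 r 0.0496 [ 0.5679 -0.0451  0.245 ] [ 0.7 13.8  6.5] 0.0189
```

Run:
```python
from h import *
s=grab_frame('side');cv2.imwrite('pics/s10.png',s)
h=cv2.cvtColor(s,cv2.COLOR_BGR2HSV);m=cv2.inRange(h,(12,110,60),(30,255,255));m[:150]=0;m[270:]=0;m[:,:220]=0;m[:,330:]=0
n,l,q,cc=cv2.connectedComponentsWithStats(m)
for i in range(1,n):
    if q[i,4]>15: print(q[i],cc[i])
c=np.array([.5685,.0045]);
for z in (.014,.03,.058):
    P=np.array([[c[0]+a*.029,c[1]+b*.04,z+k] for k in(0,.034) for a in(-1,1) for b in (-1,1)]);uv=proj('side',P);print(z,uv.min(0),uv.max(0))
```

```text
[225 190  10  15  46] [229.67391304 198.26086957]
[258 213  22  19 175] [269.52571429 222.64      ]
[311 250  17  20 138] [319.30434783 260.55072464]
0.014 [250.95371205 206.03025076] [280.55892074 232.22674097]
0.03 [250.89489537 202.17098853] [280.70288341 228.35734102]
0.058 [250.78998839 195.29225921] [280.95960578 221.45419125]
```

```bash
python3 -m handwheel '[{"hand":0,"offset":[0.025,-0.0067,0],"turn":0},{"hand":0,"offset":[0.0193,-0.0178,0],"turn":0},{"hand":0,"offset":[0.0075,-0.0245,0],"turn":0},{"hand":0,"offset":[-0.0067,-0.025,0],"turn":0},{"hand":0,"offset":[-0.0183,-0.0183,0],"turn":0},{"hand":0,"offset":[-0.025,-0.0067,0],"turn":0},{"hand":0,"offset":[-0.025,0.0067,0],"turn":0},{"hand":0,"offset":[-0.0195,0.018,0],"turn":0},{"hand":0,"offset":[-0.0075,0.0245,0],"turn":0},{"hand":0,"offset":[0.0067,0.025,0],"turn":0}]'; python3 cr.py; python3 -m handwheel '[{"hand":0,"offset":[0.0183,0.0183,0],"turn":0},{"hand":0,"offset":[0.025,0.0067,0],"turn":0},{"hand":0,"offset":[0.025,-0.0067,0],"turn":0},{"hand":0,"offset":[0.0193,-0.0178,0],"turn":0},{"hand":0,"offset":[0.0075,-0.0245,0],"turn":0},{"hand":0,"offset":[-0.0067,-0.025,0],"turn":0},{"hand":0,"offset":[-0.0183,-0.0183,0],"turn":0},{"hand":0,"offset":[-0.025,-0.0067,0],"turn":0},{"hand":0,"offset":[-0.025,0.0067,0],"turn":0},{"hand":0,"offset":[-0.0195,0.018,0],"turn":0}]'; python3 cr.py; python3 -m handwheel '[{"hand":0,"offset":[-0.0075,0.0245,0],"turn":0},{"hand":0,"offset":[0.0067,0.025,0],"turn":0},{"hand":0,"offset":[0.0183,0.0183,0],"turn":0},{"hand":0,"offset":[0.025,0.0067,0],"turn":0},{"hand":0,"offset":[0.025,-0.0067,0],"turn":0},{"hand":0,"offset":[0.0193,-0.0178,0],"turn":0},{"hand":0,"offset":[0.0075,-0.0245,0],"turn":0},{"hand":0,"offset":[-0.0067,-0.025,0],"turn":0},{"hand":0,"offset":[-0.0183,-0.0183,0],"turn":0},{"hand":0,"offset":[-0.025,-0.0067,0],"turn":0}]'; python3 cr.py
```

```text
time_s: 40.05
ee_pos: [0.5259, -0.0204, 0.2453]
orientation: [-3.14, -0.001, -0.01]
force: [16.2, 10.7, -4.6]
finger_gap: 0.0196
grasp_force: 60.3
phi -150.6 r 0.0506 [ 0.5259 -0.0204  0.2453] [16.2 10.7 -4.6] 0.0196
time_s: 41.3
ee_pos: [0.5249, 0.0293, 0.2453]
orientation: [-3.141, -0.003, -0.006]
force: [13.0, -5.7, -2.8]
finger_gap: 0.0195
grasp_force: 60.7
phi 151.2 r 0.0514 [0.5249 0.0293 0.2453] [13.  -5.7 -2.8] 0.0195
time_s: 42.55
ee_pos: [0.5703, 0.0555, 0.2452]
orientation: [-3.139, -0.003, -0.007]
force: [1.3, -3.6, 6.5]
finger_gap: 0.0195
grasp_force: 61.9
phi 89.6 r 0.051 [0.5703 0.0555 0.2452] [ 1.3 -3.6  6.5] 0.0195
```

```bash
python3 -m handwheel '[{"hand":0.085,"offset":[0,0,0],"turn":0},{"hand":0.085,"offset":[0,0,0],"turn":0},{"hand":0.085,"offset":[0,0,0],"turn":0},{"hand":0.085,"offset":[0,0,-0.055],"turn":0},{"hand":0.085,"offset":[0,0,-0.05],"turn":0},{"hand":0.085,"offset":[-0.0357,0.0163,0],"turn":0},{"hand":0.085,"offset":[-0.0357,0.0163,0],"turn":0},{"hand":0.085,"offset":[-0.0357,0.0163,0],"turn":0},{"hand":0.085,"offset":[0,0,0],"turn":-0.15},{"hand":0.085,"offset":[0,0,0],"turn":-0.15}]'; python3 -m handwheel '[{"hand":0.085,"offset":[0,0,0],"turn":0},{"hand":0.085,"offset":[0,0,0.05],"turn":0},{"hand":0.085,"offset":[0,0,0.053],"turn":0},{"hand":0.085,"offset":[0,0,0],"turn":0}]';python3 -c "
from h import *;st()"
```

```text
time_s: 43.8
ee_pos: [0.462, 0.0032, 0.3494]
orientation: [3.105, 0.474, 0.001]
force: [0.5, 0.2, -0.1]
finger_gap: 0.0848
grasp_force: 0.0
time_s: 44.3
ee_pos: [0.4589, 0.0046, 0.2425]
orientation: [-3.103, -0.464, 0.014]
force: [0.1, -0.0, 0.7]
finger_gap: 0.0852
grasp_force: 0.0
t 44.3 tcp [0.4589 0.0046 0.2425] toolx [ 0.956  0.293 -0.009] tooly [ 0.293 -0.956 -0.005] z [-0.01   0.002 -1.   ] F [ 0.1 -0.   0.7] gap 0.0852 gf 0.0 q [-0.23  0.07  1.66 -0.    1.42  1.04]
```

```bash
python3 -m handwheel '[{"hand":0,"offset":[0.002,0,0],"turn":0},{"hand":0,"offset":[0,0,0],"turn":0},{"hand":0,"offset":[0,0,0],"turn":0},{"hand":0,"offset":[0,0,0],"turn":0},{"hand":0,"offset":[0,0,0],"turn":0},{"hand":0,"offset":[0,0,0],"turn":0}]'; python3 -m handwheel '[{"hand":0,"offset":[0.008,-0.0213,0],"turn":0.1},{"hand":0,"offset":[0.008,-0.0213,0],"turn":0.1},{"hand":0,"offset":[0.008,-0.0213,0],"turn":0.1},{"hand":0,"offset":[0.008,-0.0213,0],"turn":0.1},{"hand":0,"offset":[0.008,-0.0213,0],"turn":0.1},{"hand":0,"offset":[0.008,-0.0213,0],"turn":0.1}]'
cat > sw.py <<'E'
from h import *
st()
col=np.array([.690,.0045]);o=status.get_obs();p=o['ee_pos'][:2];d=p-col;print(np.linalg.norm(d),np.arctan2(d[1],-d[0]))
E
python3 sw.py
```

```text
time_s: 45.05
ee_pos: [0.4639, 0.0067, 0.2479]
orientation: [-3.103, -0.47, -0.004]
force: [-2.6, 8.5, 6.8]
finger_gap: 0.0163
grasp_force: 58.5
time_s: 45.8
ee_pos: [0.5028, 0.1315, 0.2479]
orientation: [3.101, -0.474, -0.004]
force: [-8.4, -8.8, 10.1]
finger_gap: 0.0166
grasp_force: 59.4
t 45.8 tcp [0.5028 0.1315 0.2479] toolx [ 0.954 -0.299 -0.002] tooly [-0.299 -0.954  0.005] z [-0.003 -0.004 -1.   ] F [-8.4 -8.8 10.1] gap 0.0166 gf 59.4 q [ 0.04  0.18  1.52 -0.    1.44  1.92]
0.22623114305830364 0.5960455518068248
```

```bash
python3 -m handwheel '[{"hand":0,"offset":[0.008,-0.0213,0],"turn":0.1},{"hand":0,"offset":[0.008,-0.0213,0],"turn":0.1},{"hand":0,"offset":[0.008,-0.0213,0],"turn":0.1},{"hand":0,"offset":[0.008,-0.0213,0],"turn":0.1},{"hand":0,"offset":[0.008,-0.0213,0],"turn":0.1},{"hand":0,"offset":[0.008,-0.0213,0],"turn":0.1},{"hand":0,"offset":[0.008,-0.0213,0],"turn":0.1},{"hand":0,"offset":[0.008,-0.0213,0],"turn":0.1},{"hand":0,"offset":[0,0,0],"turn":0}]'; python3 sw.py
```

```text
time_s: 46.92
ee_pos: [0.6559, 0.2273, 0.248]
orientation: [-2.676, 1.644, -0.002]
force: [-1.7, 0.0, 5.7]
finger_gap: 0.0166
grasp_force: 59.0
t 46.92 tcp [0.6559 0.2273 0.248 ] toolx [ 0.452 -0.892  0.   ] tooly [-0.892 -0.452 -0.002] z [ 0.002  0.    -1.   ] F [-1.7  0.   5.7] gap 0.0166 gf 59.0 q [0.17 0.5  1.06 0.   1.58 2.85]
0.2254470321904172 1.4187891348436241
```

```bash
python3 -m handwheel '[{"hand":0.085,"offset":[0,0,0],"turn":0},{"hand":0.085,"offset":[0,0,0],"turn":0},{"hand":0.085,"offset":[0,0,0],"turn":0},{"hand":0.085,"offset":[0,0,-0.055],"turn":0},{"hand":0.085,"offset":[0,0,-0.05],"turn":-0.15},{"hand":0.085,"offset":[0,0,0],"turn":-0.18},{"hand":0.085,"offset":[0,0,0],"turn":-0.18},{"hand":0.085,"offset":[0,0,0],"turn":-0.18},{"hand":0.085,"offset":[0,0,0],"turn":-0.18},{"hand":0.085,"offset":[0,0,0],"turn":-0.18}]'; python3 -m handwheel '[{"hand":0.085,"offset":[0,0,0],"turn":-0.18},{"hand":0.085,"offset":[0,0,0],"turn":-0.18},{"hand":0.085,"offset":[0,0,0],"turn":-0.18},{"hand":0.085,"offset":[0,0,0],"turn":-0.18},{"hand":0.085,"offset":[0,0,0],"turn":-0.18},{"hand":0.085,"offset":[0,0,0],"turn":-0.18},{"hand":0.085,"offset":[0,0,0],"turn":-0.18},{"hand":0.085,"offset":[0,0,0],"turn":-0.18},{"hand":0.085,"offset":[0,0,0],"turn":-0.18},{"hand":0.085,"offset":[0,0,0],"turn":0}]'; python3 -m handwheel '[{"hand":0.085,"offset":[-0.0444,-0.0175,0],"turn":0},{"hand":0.085,"offset":[-0.0444,-0.0175,0],"turn":0},{"hand":0.085,"offset":[-0.0444,-0.0175,0],"turn":0},{"hand":0.085,"offset":[-0.0444,-0.0175,0],"turn":0},{"hand":0.085,"offset":[-0.0444,-0.0175,0],"turn":0},{"hand":0.085,"offset":[0,0,0.05],"turn":0},{"hand":0.085,"offset":[0,0,0.05],"turn":0},{"hand":0.085,"offset":[0,0,0.05],"turn":0},{"hand":0.085,"offset":[0,0,0],"turn":0},{"hand":0.085,"offset":[0,0,0],"turn":0}]'
python3 - <<'E'
from h import *
st();c=calibration('wrist');im=grab_frame('wrist');np.save('w10.npy',c,allow_pickle=True);t=grab_frame('top');cv2.imwrite('pics/t10.png',t)
cv2.imwrite('pics/w10.png',im)
cv2.imwrite('pics/m10.png',np.hstack([crop(im,156,134,200,250,2),crop(t,130,140,160,200,2.5)]))
E
```

```text
time_s: 48.18
ee_pos: [0.6547, 0.2271, 0.3512]
orientation: [3.141, -0.069, -0.0]
force: [-0.4, -0.7, -0.0]
finger_gap: 0.0848
grasp_force: 0.0
time_s: 49.42
ee_pos: [0.6547, 0.2271, 0.3513]
orientation: [-2.224, -2.218, 0.0]
force: [0.3, -0.1, 0.7]
finger_gap: 0.0847
grasp_force: 0.0
time_s: 50.68
ee_pos: [0.5683, 0.005, 0.2034]
orientation: [2.223, 2.217, 0.003]
force: [0.7, 0.3, 0.1]
finger_gap: 0.0852
grasp_force: 0.0
t 50.67 tcp [0.5683 0.005  0.2034] toolx [ 0.003  1.    -0.001] tooly [ 1.    -0.003  0.003] z [ 0.003 -0.001 -1.   ] F [0.7 0.3 0.1] gap 0.0852 gf 0.0 q [-0.19  0.29  1.49  0.    1.36 -0.18]
```

View pics/m10.png

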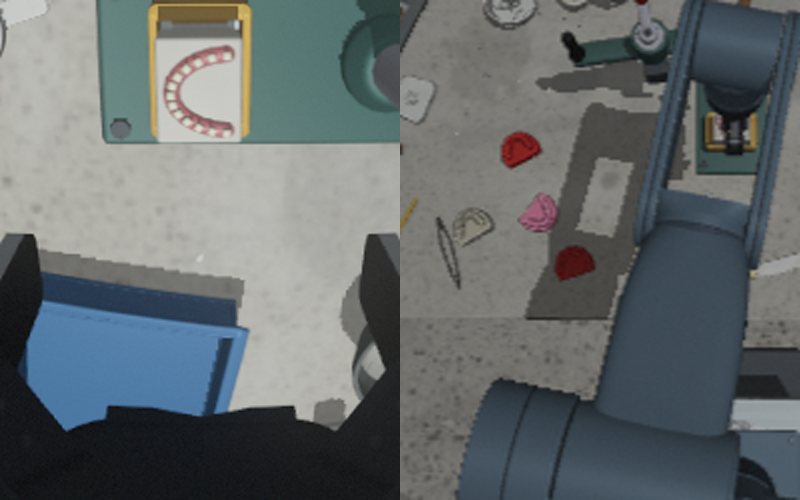

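```bash
python3 -m handwheel '[{"hand":0.085,"offset":[0,0,0.05],"turn":0},{"hand":0.085,"offset":[0,0,0.05],"turn":0},{"hand":0.085,"offset":[0,0,0.05],"turn":0},{"hand":0.085,"offset":[0,0,0.02],"turn":0},{"hand":0.085,"offset":[0,0,0.004],"turn":0},{"hand":0.085,"offset":[0,0,0],"turn":0},{"hand":0.06,"offset":[0,0,0],"turn":0},{"hand":0.06,"offset":[0,0,0],"turn":0},{"hand":0.06,"offset":[0,0,0],"turn":0}]';python3 -m handwheel '[{"hand":0.02,"offset":[0,0,0],"turn":0},{"hand":0.02,"offset":[0,0,0],"turn":0},{"hand":0.02,"offset":[0,0,0],"turn":0},{"hand":0.02,"offset":[0,0,0],"turn":0},{"hand":0.02,"offset":[0,0,0],"turn":0}]'
```

```text
time_s: 51.9
ee_pos: [0.5675, 0.0051, 0.0279]
orientation: [2.222, 2.22, 0.001]
force: [0.6, -0.6, -0.5]
finger_gap: 0.06
grasp_force: 0.0
time_s: 52.52
ee_pos: [0.5675, 0.0051, 0.0278]
orientation: [2.222, 2.22, 0.001]
force: [-0.2, 1.2, 5.8]
finger_gap: 0.0429
grasp_force: 62.1
```

```bash
python3 -m handwheel '[{"hand":0.02,"offset":[0,0,-0.03],"turn":0},{"hand":0.02,"offset":[0,0,-0.04],"turn":0},{"hand":0.02,"offset":[0,0,-0.03],"turn":0},{"hand":0.02,"offset":[-0.04,-0.0115,0],"turn":0},{"hand":0.02,"offset":[-0.042,-0.0115,0],"turn":0},{"hand":0.02,"offset":[-0.042,-0.0115,0],"turn":0},{"hand":0.02,"offset":[-0.042,-0.0115,0],"turn":0},{"hand":0.02,"offset":[-0.042,-0.0115,0],"turn":0},{"hand":0.02,"offset":[-0.0416,-0.01,0],"turn":0},{"hand":0.02,"offset":[0,0,0],"turn":0.14}]';python3 -m handwheel '[{"hand":0.02,"offset":[0,0,0.04],"turn":0},{"hand":0.02,"offset":[0,0,0.04],"turn":0},{"hand":0.02,"offset":[0,0,0.035],"turn":0},{"hand":0.02,"offset":[0,0,0.025],"turn":0},{"hand":0.02,"offset":[0,0,0.008],"turn":0},{"hand":0.02,"offset":[0,0,0],"turn":0},{"hand":0.02,"offset":[0,0,0],"turn":0}]';python3 -c "
from h import *;st()"
```

```text
time_s: 53.78
ee_pos: [0.4981, -0.2473, 0.1264]
orientation: [-2.379, -2.051, 0.002]
force: [-0.6, 1.0, -2.0]
finger_gap: 0.043
grasp_force: 61.6
time_s: 54.65
ee_pos: [0.5001, -0.2449, -0.0197]
orientation: [2.371, 2.058, 0.001]
force: [-0.1, -0.0, -1.6]
finger_gap: 0.043
grasp_force: 61.6
t 54.65 tcp [ 0.5001 -0.2449 -0.0197] toolx [ 0.14   0.99  -0.001] tooly [ 0.99  -0.14   0.002] z [ 0.002 -0.001 -1.   ] F [-0.1 -0.  -1.6] gap 0.043 gf 61.6 q [-0.66  0.51  1.77 -0.    0.86 -0.51]
```

```bash
python3 -m handwheel '[{"hand":0.02,"offset":[0,0,0.004],"turn":0},{"hand":0.02,"offset":[0,0,0],"turn":0}]';python3 -m handwheel '[{"hand":0.02,"offset":[0,0,0.0025],"turn":0},{"hand":0.02,"offset":[0,0,0],"turn":0}]'
```

```text
time_s: 54.9
ee_pos: [0.4995, -0.2444, -0.0244]
orientation: [2.372, 2.059, 0.0]
force: [0.4, 0.5, -0.9]
finger_gap: 0.0431
grasp_force: 61.6
time_s: 55.15
ee_pos: [0.4997, -0.2446, -0.0262]
orientation: [2.372, 2.059, 0.0]
force: [-0.3, 1.4, 6.5]
finger_gap: 0.0433
grasp_force: 62.4
```

```bash
python3 -m handwheel '[{"hand":0.085,"offset":[0,0,0],"turn":0},{"hand":0.085,"offset":[0,0,0],"turn":0},{"hand":0.085,"offset":[0,0,0],"turn":0},{"hand":0.085,"offset":[0,0,-0.05],"turn":0},{"hand":0.085,"offset":[0,0,-0.05],"turn":0},{"hand":0.085,"offset":[0,0,-0.05],"turn":0},{"hand":0.085,"offset":[0,0,-0.03],"turn":-0.14},{"hand":0.085,"offset":[0.0415,0.0114,0],"turn":0},{"hand":0.085,"offset":[0.0415,0.0114,0],"turn":0},{"hand":0.085,"offset":[0.0415,0.0114,0],"turn":0}]';python3 -m handwheel '[{"hand":0.085,"offset":[0.0415,0.0114,0],"turn":0},{"hand":0.085,"offset":[0.0415,0.0114,0],"turn":0},{"hand":0.085,"offset":[0.0415,0.0114,0],"turn":0},{"hand":0.085,"offset":[0,0,0.05],"turn":0},{"hand":0.085,"offset":[0,0,0.05],"turn":0},{"hand":0.085,"offset":[0,0,0],"turn":0}]';python3 -c "
from h import *;st()"
```

```text
time_s: 56.4
ee_pos: [0.5338, -0.1188, 0.1529]
orientation: [2.223, 2.219, 0.0]
force: [1.3, 0.6, 0.3]
finger_gap: 0.0847
grasp_force: 0.0
time_s: 57.15
ee_pos: [0.5643, 0.0055, 0.0491]
orientation: [-2.217, -2.215, 0.008]
force: [0.2, 0.9, 1.1]
finger_gap: 0.0852
grasp_force: 0.0
t 57.15 tcp [0.5643 0.0055 0.0491] toolx [0.001 1.    0.002] tooly [ 1.    -0.001 -0.009] z [-0.009  0.002 -1.   ] F [0.2 0.9 1.1] gap 0.0852 gf 0.0 q [-0.19  0.43  1.68 -0.    1.03 -0.19]
```

```bash
python3 -m handwheel '[{"hand":0.085,"offset":[0,0.0035,0],"turn":0},{"hand":0.085,"offset":[0,0,0.03],"turn":0},{"hand":0.085,"offset":[0,0,0.02],"turn":0},{"hand":0.085,"offset":[0,0,0.009],"turn":0},{"hand":0.085,"offset":[0,0,0],"turn":0}]';python3 -m handwheel '[{"hand":0.04,"offset":[0,0,0],"turn":0},{"hand":0.04,"offset":[0,0,0],"turn":0},{"hand":0.04,"offset":[0,0,0],"turn":0},{"hand":0.04,"offset":[0,0,0],"turn":0},{"hand":0.04,"offset":[0,0,0],"turn":0}]'
```

```text
time_s: 57.78
ee_pos: [0.5726, 0.0043, -0.005]
orientation: [2.222, 2.219, 0.002]
force: [0.4, -0.3, 0.5]
finger_gap: 0.085
grasp_force: 0.0
time_s: 58.4
ee_pos: [0.5716, 0.0045, -0.0048]
orientation: [2.222, 2.22, 0.0]
force: [-2.6, -0.9, 6.8]
finger_gap: 0.0565
grasp_force: 66.0
```

```bash
python3 -m handwheel '[{"hand":0.04,"offset":[0,-0.003,0],"turn":0},{"hand":0.04,"offset":[0,0,-0.02],"turn":0},{"hand":0.04,"offset":[0,0,-0.03],"turn":0},{"hand":0.04,"offset":[0,0,-0.03],"turn":0},{"hand":0.04,"offset":[0,0,-0.02],"turn":0},{"hand":0.04,"offset":[0,0,0],"turn":0}]';python3 -m handwheel '[{"hand":0.04,"offset":[0.0434,-0.0215,0],"turn":0},{"hand":0.04,"offset":[0.0434,-0.0215,0],"turn":0},{"hand":0.04,"offset":[0.0434,-0.0215,0],"turn":0},{"hand":0.04,"offset":[0.0434,-0.0215,0],"turn":0},{"hand":0.04,"offset":[0,0,0.04],"turn":0},{"hand":0.04,"offset":[0,0,0.04],"turn":0},{"hand":0.04,"offset":[0,0,0.025],"turn":0},{"hand":0.04,"offset":[0,0,0.004],"turn":0},{"hand":0.04,"offset":[0,0,0],"turn":0}]'
```

```text
time_s: 59.15
ee_pos: [0.5692, 0.0045, 0.0949]
orientation: [2.221, 2.219, 0.002]
force: [0.0, -0.7, -3.6]
finger_gap: 0.0569
grasp_force: 66.0
time_s: 60.28
ee_pos: [0.4824, 0.1782, -0.0155]
orientation: [-2.222, -2.22, 0.001]
force: [-0.1, -1.2, -3.7]
finger_gap: 0.0567
grasp_force: 65.9
```

```bash
python3 -m handwheel '[{"hand":0.04,"offset":[0,0,0.003],"turn":0},{"hand":0.04,"offset":[0,0,0.001],"turn":0},{"hand":0.04,"offset":[0,0,0],"turn":0}]';python3 -m handwheel '[{"hand":0.085,"offset":[0,0,0],"turn":0},{"hand":0.085,"offset":[0,0,0],"turn":0},{"hand":0.085,"offset":[0,0,0],"turn":0},{"hand":0.085,"offset":[0,0,-0.05],"turn":0},{"hand":0.085,"offset":[0,0,-0.05],"turn":0},{"hand":0.085,"offset":[0,0,-0.05],"turn":0},{"hand":0.085,"offset":[0,0,-0.05],"turn":0},{"hand":0.085,"offset":[-0.001,-0.03,0],"turn":0},{"hand":0.085,"offset":[0.05,0,0],"turn":0},{"hand":0.085,"offset":[0.05,0,0],"turn":0}]';python3 -m handwheel '[{"hand":0.085,"offset":[0,0,0],"turn":0},{"hand":0.085,"offset":[0,0,0],"turn":0}]'
python3 - <<'E'
from h import *
st();c=calibration('wrist');im=grab_frame('wrist');np.save('w11.npy',c,allow_pickle=True);cv2.imwrite('pics/w11.png',im)
t=grab_frame('top');cv2.imwrite('pics/t11.png',t)
f=lambda x:x
cv2.imwrite('pics/m11.png',np.hstack([crop(im,106,14,200,300,2),crop(t,130,160,80,120,5)]))
E
```

```text
time_s: 60.65
ee_pos: [0.483, 0.1783, -0.0187]
orientation: [2.222, 2.22, 0.001]
force: [-0.5, -0.5, -4.6]
finger_gap: 0.0569
grasp_force: 66.0
time_s: 61.9
ee_pos: [0.4528, 0.278, 0.1815]
orientation: [2.224, 2.218, 0.002]
force: [1.4, -0.3, 0.5]
finger_gap: 0.0851
grasp_force: 0.0
time_s: 62.15
ee_pos: [0.4525, 0.2771, 0.1806]
orientation: [2.221, 2.221, -0.001]
force: [0.1, -0.5, 0.4]
finger_gap: 0.0848
grasp_force: 0.0
t 62.15 tcp [0.4525 0.2771 0.1806] toolx [-0.     1.    -0.001] tooly [ 1.  0. -0.] z [-0.    -0.001 -1.   ] F [ 0.1 -0.5  0.4] gap 0.0848 gf 0.0 q [ 0.34  0.24  1.61 -0.    1.29  0.34]
```

View pics/m11.png

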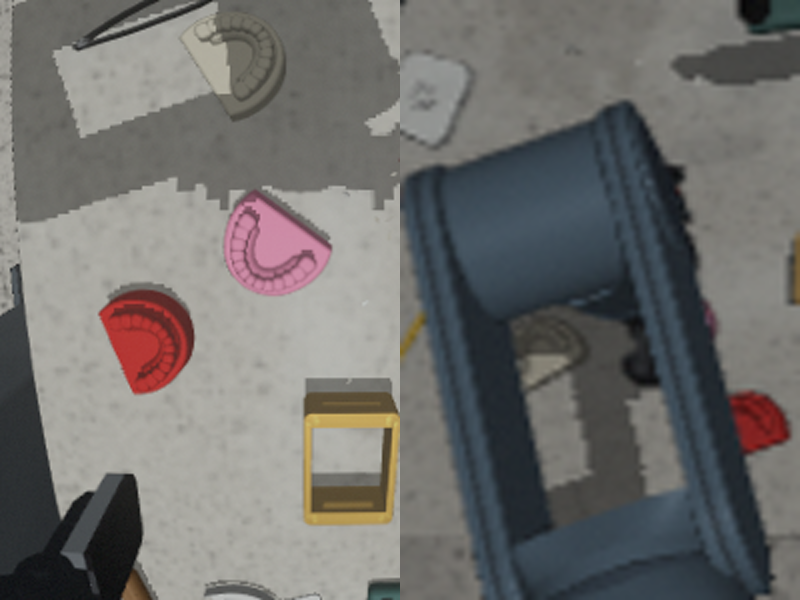

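Run:
```python
from h import *
c=np.load('w11.npy',allow_pickle=True).item()
W=lambda x,y,z=.023:at('wrist',np.array([[x/2+106-.25,y/2+14-.25]]),z,c)[0][:2]
A,B=W(181,42),W(232,118);M=(A+B)/2;u=(B-A)/np.linalg.norm(B-A);n=np.array([-u[1],u[0]])
print('A',A,'B',B,'len',np.linalg.norm(B-A),'u',u,'n',n)
for p in [(255,15),(270,27),(280,45),(285,65),(280,85),(265,105),(245,118),(225,10),(200,15)]:
    q=W(*p);print(p,q.round(4),'along n',((q-M)@n).round(4),'along u',((q-M)@u).round(4))
T=lambda x,y,z=.023:at('top',np.array([[(x-400)/5+130-.4,y/5+160-.4]]),z)[0][:2].round(4)
print('top',T(523,388),T(588,352),T(555,310),T(550,350))
```

```text
A [0.38609647 0.43309252] B [0.41441338 0.38799484] len 0.05325080607998374 u [ 0.53176484 -0.84689206] n [0.84689206 0.53176484]
(255, 15) [0.427 0.447] along n 0.042 along u -0.0166
(270, 27) [0.4352 0.4397] along n 0.0451 along u -0.0061
(280, 45) [0.4406 0.429 ] along n 0.044 along u 0.0058
(285, 65) [0.4434 0.4175] along n 0.0402 along u 0.0171
(280, 85) [0.4407 0.4061] along n 0.0319 along u 0.0253
(265, 105) [0.4325 0.3949] along n 0.019 along u 0.0304
(245, 118) [0.4216 0.3878] along n 0.0059 along u 0.0306
(225, 10) [0.4105 0.4506] along n 0.03 along u -0.0285
(200, 15) [0.3966 0.4484] along n 0.0171 along u -0.034
top [0.3862 0.4336] [0.4152 0.3828] [0.4486 0.4108] [0.4166 0.4134]
```

```bash
python3 -m handwheel '[{"hand":0.085,"offset":[0.049,-0.0108,0],"turn":0},{"hand":0.085,"offset":[0.049,-0.0108,0],"turn":0},{"hand":0.085,"offset":[0.049,-0.0108,0],"turn":0},{"hand":0.085,"offset":[0,0,0.03],"turn":-0.14},{"hand":0.085,"offset":[0,0,0.03],"turn":-0.14},{"hand":0.085,"offset":[0,0,0.03],"turn":-0.14},{"hand":0.085,"offset":[0,0,0.03],"turn":-0.14},{"hand":0.085,"offset":[0,0,0],"turn":0},{"hand":0.085,"offset":[0,0,0],"turn":0}]'
python3 - <<'E'
from h import *
st();c=calibration('wrist');im=grab_frame('wrist');cv2.imwrite('pics/w12.png',im)
# re-measure cast: beige/grey blob vs bench by projecting expected centre
o=status.get_obs();d=np.array([.42,.424])-o['ee_pos'][:2];M=R.from_rotvec(o['orientation']).as_matrix();print('tool delta',(M[:2,0]@d).round(4),(M[:2,1]@d).round(4))
E
```

```text
time_s: 63.38
ee_pos: [0.4216, 0.4241, 0.062]
orientation: [1.527, 2.745, 0.002]
force: [0.6, 0.1, 1.1]
finger_gap: 0.0848
grasp_force: 0.0
t 63.38 tcp [0.4216 0.4241 0.062 ] toolx [-0.527  0.85  -0.   ] tooly [0.85  0.527 0.001] z [ 0.001  0.001 -1.   ] F [0.6 0.1 1.1] gap 0.0848 gf 0.0 q [ 0.6   0.46  1.59 -0.    1.08  0.05]
tool delta 0.0005 -0.0018
```

```bash
python3 -m handwheel '[{"hand":0.085,"offset":[0,-0.001,0.04],"turn":0},{"hand":0.085,"offset":[0,0,0.03],"turn":0},{"hand":0.085,"offset":[0,0,0.015],"turn":0},{"hand":0.085,"offset":[0,0,0.006],"turn":0},{"hand":0.085,"offset":[0,0,0],"turn":0}]';python3 -m handwheel '[{"hand":0.06,"offset":[0,0,0],"turn":0},{"hand":0.06,"offset":[0,0,0],"turn":0},{"hand":0.02,"offset":[0,0,0],"turn":0},{"hand":0.02,"offset":[0,0,0],"turn":0},{"hand":0.02,"offset":[0,0,0],"turn":0},{"hand":0.02,"offset":[0,0,0],"turn":0},{"hand":0.02,"offset":[0,0,0],"turn":0}]'
```

```text
time_s: 64.05
ee_pos: [0.4203, 0.4242, -0.0294]
orientation: [1.523, 2.747, 0.002]
force: [0.8, 0.1, 0.0]
finger_gap: 0.0848
grasp_force: 0.0
time_s: 64.92
ee_pos: [0.4198, 0.424, -0.029]
orientation: [1.522, 2.748, 0.001]
force: [-2.3, -1.1, 6.4]
finger_gap: 0.0458
grasp_force: 61.4
```

```bash
python3 -m handwheel '[{"hand":0.02,"offset":[0,0,-0.03],"turn":0},{"hand":0.02,"offset":[0,0,-0.04],"turn":0},{"hand":0.02,"offset":[0,0,-0.04],"turn":0.175},{"hand":0.02,"offset":[0,0,-0.04],"turn":0.175},{"hand":0.02,"offset":[0,0,0],"turn":0.175},{"hand":0.02,"offset":[0,0,0],"turn":0.175},{"hand":0.02,"offset":[-0.03,0.007,0],"turn":0},{"hand":0.02,"offset":[-0.045,0.0104,0],"turn":0},{"hand":0.02,"offset":[-0.045,0.0104,0],"turn":0},{"hand":0.02,"offset":[-0.045,0.0104,0],"turn":0}]';python3 -m handwheel '[{"hand":0.02,"offset":[-0.045,0.0104,0],"turn":0},{"hand":0.02,"offset":[-0.045,0.0104,0],"turn":0},{"hand":0.02,"offset":[-0.045,0.0104,0],"turn":0},{"hand":0.02,"offset":[-0.045,0.0104,0],"turn":0},{"hand":0.02,"offset":[-0.045,0.0104,0],"turn":0},{"hand":0.02,"offset":[-0.045,0.0104,0],"turn":0},{"hand":0.02,"offset":[-0.045,0.0104,0],"turn":0},{"hand":0.02,"offset":[-0.045,0.0104,0],"turn":0},{"hand":0.02,"offset":[-0.045,0.0104,0],"turn":0},{"hand":0.02,"offset":[-0.045,0.0104,0],"turn":0}]';python3 -m handwheel '[{"hand":0.02,"offset":[-0.045,0.0104,0],"turn":0},{"hand":0.02,"offset":[-0.045,0.0104,0],"turn":0},{"hand":0.02,"offset":[0,0,0],"turn":0},{"hand":0.02,"offset":[0,0,0],"turn":0}]';python3 - <<'E'
from h import *
st()
o=status.get_obs();d=np.array([.486,-.3435])-o['ee_pos'][:2];M=R.from_rotvec(o['orientation']).as_matrix();print('tool delta',(M[:2,0]@d).round(4),(M[:2,1]@d).round(4))
im=grab_frame('wrist');cv2.imwrite('pics/w13.png',im);cv2.imwrite('pics/t13.png',grab_frame('top'))
E
```

```text
time_s: 66.18
ee_pos: [0.4341, 0.2537, 0.1199]
orientation: [2.372, 2.06, 0.0]
force: [0.6, -0.9, -0.7]
finger_gap: 0.0454
grasp_force: 62.0
time_s: 67.42
ee_pos: [0.4739, -0.2065, 0.1199]
orientation: [2.373, 2.059, 0.0]
force: [0.9, 0.5, -1.2]
finger_gap: 0.0457
grasp_force: 62.0
time_s: 67.92
ee_pos: [0.4814, -0.2964, 0.1194]
orientation: [-2.372, -2.058, -0.0]
force: [-0.1, -0.1, -1.7]
finger_gap: 0.0457
grasp_force: 62.1
t 67.92 tcp [ 0.4814 -0.2964  0.1194] toolx [0.141 0.99  0.001] tooly [ 0.99  -0.141 -0.001] z [-0.001  0.001 -1.   ] F [-0.1 -0.1 -1.7] gap 0.0457 gf 62.1 q [-0.75  0.35  1.61  0.    1.18 -0.61]
tool delta -0.046 0.0112
```

```bash
python3 -m handwheel '[{"hand":0.02,"offset":[-0.024,0.0056,0],"turn":0},{"hand":0.02,"offset":[-0.024,0.0056,0],"turn":0},{"hand":0.02,"offset":[0,0,0.04],"turn":0},{"hand":0.02,"offset":[0,0,0.04],"turn":0},{"hand":0.02,"offset":[0,0,0.035],"turn":0},{"hand":0.02,"offset":[0,0,0.022],"turn":0},{"hand":0.02,"offset":[0,0,0.003],"turn":0},{"hand":0.02,"offset":[0,0,0],"turn":0}]';python3 -m handwheel '[{"hand":0.02,"offset":[0,0,0.003],"turn":0},{"hand":0.02,"offset":[0,0,0],"turn":0}]';python3 -m handwheel '[{"hand":0.02,"offset":[0,0,0.002],"turn":0},{"hand":0.02,"offset":[0,0,0],"turn":0}]'
```

```text
time_s: 69.03
ee_pos: [0.4869, -0.3459, -0.0194]
orientation: [2.371, 2.06, 0.0]
force: [0.8, -0.0, -1.8]
finger_gap: 0.0454
grasp_force: 62.1
time_s: 69.28
ee_pos: [0.4867, -0.3464, -0.0224]
orientation: [2.371, 2.059, 0.0]
force: [0.2, -0.3, -1.1]
finger_gap: 0.0457
grasp_force: 62.1
time_s: 69.53
ee_pos: [0.4865, -0.3465, -0.0249]
orientation: [2.372, 2.059, 0.0]
force: [-0.9, 0.4, -0.6]
finger_gap: 0.0454
grasp_force: 62.2
```

Release, lift away and verify from the images with code (picture allowance is used up).

```bash
python3 -m handwheel '[{"hand":0.02,"offset":[0,0,0.0015],"turn":0},{"hand":0.02,"offset":[0,0,0],"turn":0},{"hand":0.085,"offset":[0,0,0],"turn":0},{"hand":0.085,"offset":[0,0,0],"turn":0},{"hand":0.085,"offset":[0,0,0],"turn":0},{"hand":0.085,"offset":[0,0,-0.05],"turn":0},{"hand":0.085,"offset":[0,0,-0.05],"turn":0},{"hand":0.085,"offset":[0,0,-0.05],"turn":0},{"hand":0.085,"offset":[0,0,-0.05],"turn":0},{"hand":0.085,"offset":[0,0,-0.05],"turn":0}]';python3 -m handwheel '[{"hand":0.085,"offset":[0,-0.05,0],"turn":0},{"hand":0.085,"offset":[0,-0.05,0],"turn":0},{"hand":0.085,"offset":[0,0,0],"turn":0},{"hand":0.085,"offset":[0,0,0],"turn":0}]';python3 - <<'E'
from h import *
st();c=calibration('wrist');im=grab_frame('wrist');cv2.imwrite('pics/w14.png',im);t=grab_frame('top');cv2.imwrite('pics/t14.png',t)
def blobs(n,im,m,z,mn):
    k,l,s,cc=cv2.connectedComponentsWithStats(m)
    for i in range(1,k):
        if s[i,4]>mn:
            p=at(n,[cc[i]],z,c if n=='wrist' else None)[0];d=p[:2]-[.493,-.294];pan=(.990*d[0]-.1395*d[1],.1395*d[0]+.99*d[1])
            print(n,s[i],p.round(3),'pan',np.round(pan,3),im[l==i].mean(0).round(0))
h=cv2.cvtColor(im,cv2.COLOR_BGR2HSV);print('wrist non-blue in pan');blobs('wrist',im,cv2.inRange(h,(0,0,110),(60,120,255)),.03,250)
h=cv2.cvtColor(t,cv2.COLOR_BGR2HSV)
print('top: plaster');m=cv2.inRange(h,(0,0,120),(60,110,255));m[:170]=0;m[255:]=0;m[:,:295]=0;m[:,380:]=0;blobs('top',t,m,.03,10)
print('top: brass');m=cv2.inRange(h,(15,110,80),(30,255,255));m[:,:200]=0;m[:,300:]=0;m[260:]=0;blobs('top',t,m,.034,15)
E
```

```text
time_s: 70.78
ee_pos: [0.4861, -0.346, 0.2248]
orientation: [-2.372, -2.059, -0.0]
force: [1.7, -0.4, -0.3]
finger_gap: 0.0852
grasp_force: 0.0
time_s: 71.28
ee_pos: [0.3879, -0.3326, 0.2236]
orientation: [2.372, 2.058, 0.001]
force: [0.4, 0.0, 1.2]
finger_gap: 0.0852
grasp_force: 0.0
t 71.28 tcp [ 0.3879 -0.3326  0.2236] toolx [ 0.141  0.99  -0.001] tooly [ 0.99  -0.141  0.001] z [ 0.001 -0.001 -1.   ] F [0.4 0.  1.2] gap 0.0852 gf 0.0 q [-0.93  0.17  1.59  0.    1.38 -0.79]
wrist non-blue in pan
wrist [172   0  55  21 671] [ 0.349 -0.124  0.03 ] pan [-0.167  0.148] [144. 149. 150.]
wrist [    0     0   512   384 92657] [ 0.355 -0.365  0.03 ] pan [-0.127 -0.09 ] [157. 163. 164.]
wrist [ 465   35   31   53 1274] [ 0.738 -0.214  0.03 ] pan [0.232 0.114] [154. 159. 158.]
wrist [ 319   61   34   45 1213] [ 0.499 -0.243  0.03 ] pan [-0.001  0.051] [178. 183. 184.]
wrist [ 314  139   35   45 1108] [ 0.482 -0.342  0.03 ] pan [-0.004 -0.049] [150. 161. 163.]
wrist [101 343  39  39 856] [ 0.047 -0.698  0.03 ] pan [-0.385 -0.463] [145. 151. 153.]
top: plaster
top [ 295  170   85   52 1821] [ 0.609 -0.294  0.03 ] pan [0.115 0.016] [129. 134. 135.]
top [318 204  14  12 109] [ 0.5   -0.247  0.03 ] pan [0.001 0.047] [135. 139. 144.]
top [343 212  15   8  59] [ 0.476 -0.344  0.03 ] pan [-0.01  -0.052] [121. 133. 137.]
top [324 234  26  21 280] [ 0.37  -0.279  0.03 ] pan [-0.124 -0.002] [123. 128. 130.]
top [352 244  13  11  56] [ 0.339 -0.374  0.03 ] pan [-0.142 -0.1  ] [122. 127. 129.]
top [375 247   5   8  28] [ 0.342 -0.447  0.03 ] pan [-0.128 -0.172] [123. 128. 130.]
top [309 249   7   6  14] [ 0.333 -0.193  0.03 ] pan [-0.173  0.078] [124. 130. 132.]
top: brass
top [209 207  20  14 108] [0.481 0.178 0.034] pan [-0.078  0.466] [ 61. 104. 127.]
```

```bash
python3 -c "
from rig import sign_off;print(sign_off())"
```

```text
the job is handed in; nothing more can be done
None
```

The job is handed in, but `sign_off` gave no verdict: the block and the only cast present (yellowish) stand in the case pan, the empty flask is on the bench outside it, and the swing arm was left about 1.4 rad clear. I checked the final positions from camera measurements, not by viewing a last picture.

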